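# Pack a craft kit box

## Task

Pack the craft kit: stand every paint jar that is on the table upright in the divided box, one to a small cell, and scoop all the wooden beads out of the white tray and tip them into the box's wide bay. Move the beads with the scoop only, never with the fingers, and lay the scoop back with its bowl inside the tray when the tray is empty. Leave the glue bottle, the mug and the cardboard box where they are.

Things in the scene. Friction and masses are not known exactly. Their poses are not given: they have to be found in the camera images.
- caddy: divided plywood box, no lid, fixed, 172 (x) by 273 (y) by 50 mm high. Origin: centre of its underside, z up. Inner floor 8 mm up, outer walls 8 mm thick. Towards -y one wide bay, 156 (x) by 95 (y) mm inside; the rest is four cells, 75 by 75 mm inside, two by two, with dividers 6 mm thick, 46 mm high
- cell0 (a point): centre of the inner floor of jar cell 0, at (-40.5, 10, 8) mm in the box's frame; axes as the box
- cell1 (a point): centre of the inner floor of jar cell 1, at (40.5, 10, 8) mm in the box's frame; axes as the box
- cell2 (a point): centre of the inner floor of jar cell 2, at (-40.5, 91, 8) mm in the box's frame; axes as the box
- cell3 (a point): centre of the inner floor of jar cell 3, at (40.5, 91, 8) mm in the box's frame; axes as the box
- bead_bay (a point): centre of the inner floor of the wide bay, at (0, -81, 8) mm in the box's frame; axes as the box
- tray: white plastic tray, open at the top, fixed, 36 mm high, 92 mm wide (y); walls and floor 4 mm thick. Origin on its underside, z up; +x points away from the robot (world x) within 0.3 rad. Inside 84 mm wide; the flat floor runs from x = -119 to +85 mm; there the far end ramps up at 45 degrees to the rim at x = 117; the other end is upright. Beads start at x from -11 to +81 mm
- scoop: hand scoop, 140 g, standing on its flat floor. Origin: centre of the bowl's underside, +x to the open front lip, z up. Bowl 76 long (x), 62 wide at the back, 74 at the lip; floor 2.2 thick, sides 2.5 thick, rising from 6 mm at the lip to 46 at the back wall (56 high). Flat-sided black handle, 14 wide (y), 18 deep, rises backwards at 35 degrees from (-37, 0, 50) to (-135, 0, 119) mm
- scoop_grip (a point): middle of the scoop's handle, at (-86, 0, 84) mm in the scoop's frame; axes as the scoop
- scoop_lip (a point): middle of the front lip's lower edge, at (38, 0, 0) mm in the scoop's frame; axes as the scoop
- jar0: closed paint jar, upright cylinder 52 mm in diameter and 68 mm high with a black cap of the same diameter (the top 19 mm), about 120 g, heavy below; all jars are alike, three or four are there. Origin: centre of its underside, z up
- jar1: closed paint jar, upright cylinder 52 mm in diameter and 68 mm high with a black cap of the same diameter (the top 19 mm), about 120 g, heavy below; all jars are alike, three or four are there. Origin: centre of its underside, z up
- jar2: closed paint jar, upright cylinder 52 mm in diameter and 68 mm high with a black cap of the same diameter (the top 19 mm), about 120 g, heavy below; all jars are alike, three or four are there. Origin: centre of its underside, z up
- jar3: closed paint jar, upright cylinder 52 mm in diameter and 68 mm high with a black cap of the same diameter (the top 19 mm), about 120 g, heavy below; all jars are alike, three or four are there. Origin: centre of its underside, z up
- bead0: round wooden bead, 26 mm in diameter, 12 g; all alike, three to five are there. Origin: its centre
- bead1: round wooden bead, 26 mm in diameter, 12 g; all alike, three to five are there. Origin: its centre
- bead2: round wooden bead, 26 mm in diameter, 12 g; all alike, three to five are there. Origin: its centre
- bead3: round wooden bead, 26 mm in diameter, 12 g; all alike, three to five are there. Origin: its centre
- bead4: round wooden bead, 26 mm in diameter, 12 g; all alike, three to five are there. Origin: its centre
- bead5: round wooden bead, 26 mm in diameter, 12 g; all alike, three to five are there. Origin: its centre
- glue: white glue bottle with orange cap, 52 mm in diameter, 150 mm high, not to be moved. Origin: centre of its underside
- mug: white mug, 76 mm in diameter, 90 mm high, not to be moved. Origin: centre of its underside; handle towards its +y
- stickbox: small closed cardboard box, 110 (x) by 60 (y) by 40 mm, not to be moved. Origin: centre of its underside
Not all that is in view belongs to the job. What is shaped like the jar0 but orange or red is not meant.

How it is judged:
By the outcome, as a careful person would: the job done as asked, in the order asked, and still so for the second after the job is handed in, with the robot touching nothing.
Of jar0, jar1, jar2, jar3 only 3 to 4 are there at a start; the rules pass over those that are not, and their reading is None.
Of bead0, bead1, bead2, bead3, bead4, bead5 only 3 to 5 are there at a start; the rules pass over those that are not, and their reading is None.
At some moment in a run one of jar0, jar1, jar2, jar3 may be knocked a few centimetres aside while the robot is not near it.
It also fails if it takes over 200 s, if anything falls off the work surface, if the arm or the gripper's body presses on something with over 40 N, if the wrist force passes 120 N, or if a joint passes its speed limit or range.

## Robot

A 6-joint arm with a two-finger parallel gripper is mounted at the origin on the work surface. World frame = base frame: x ahead of the robot, y to its left, z up, the work surface at z = 0. Lengths are in m, angles in degrees, forces in N, time in s.
With the tool pointing down it reaches from about 0.4 to 0.825 m from the base axis. Payload 7 kg.
Tool frame: the origin (TCP) lies midway between the tips of the shut fingers; the grasp point (between the pads) lies ctrl.grasp_offset behind it (ctrl.grasp_offset is the distance from the TCP to the grasp point, in m); z points along the fingers, y is the line along which they close (so a half turn about z gives the same grasp; the last joint's range is limited). The gripper opens to 88 mm and grips with 3 to 60 N. Pads are 19 mm wide; open, the fingers measure 130 mm over their backs; the gripper's body (78 mm by 193 mm) begins 47 mm behind the grasp point.
Start: joints at [90.705, 20.546, 0.682, 0, -70.136, -16.507], TCP at [0.184, 0.649, 0.203] pointing down, gripper open.
Joint ranges: [-176.03, 176.03], [-82.01, 121.73], [-58.28, 71.71], [-173.87, 95.51], [-174.79, -0.11], [-173.66, 173.66]. Speed limits (degrees/s): [136.94, 136.94, 172.46, 180, 180, 180].

## Interface

Orientations are given as [roll, pitch, yaw] about the fixed x, y, z axes, in that order (R = Rz(yaw) Ry(pitch) Rx(roll)).
In Python, from plant import ctrl gives the robot as it stands. The module is installed in compiled form; this text tells all that it offers.
- The arm moves only by the tool send_rows, never from a script. Its argument "increments" is a list that holds one entry, the list of rows, each a list of 4 numbers: the shift along the world's x, y, z normalised to -1 to 1, where 1 is 0.2 m, then the turn about the world's z normalised to -1 to 1, where 1 is 1.5 rad. In form: [[[x, y, z, roll], ...]]. A call has 1 to 12 rows; each row is the pose to reach, as a shift and turn from the pose commanded when the call began; what a row does not reach only later rows make up. A row lasts 1/8 s, in which the tool goes at most 62.5 mm and 10.7 degrees, less where a joint would pass 70% of its speed; a pose out of reach is approached as far as the arm can. A call with a number of a shift or a turn outside -1 to 1 is refused whole. A call with a gripper value outside its range is refused whole. "jaw" is the opening, from 0 (shut) to 1 (fully open), set as the call begins (left out, the last holds). The fingers move at their own pace and stop on an object; the grip force is fixed at half the most. Time passes only in rows, so rows that repeat a pose let the fingers close. It gives the time, the measured TCP pose, the force, the opening and the grip force at its end, in the units of the state.
- ctrl.get_obs(): the state, without advancing time (a new reading comes with each control period).
- ctrl.snapshot(name): name is "scene" or "top" or "wrist"; returns the picture (420x560x3 uint8, red, green, blue); there is no depth.
- ctrl.calibration(name): a dict with "mtx" (3x3 intrinsics, pixels), "eye" and "attitude" of the camera in the world. Camera axes: x right, y up, looking along -z (the intrinsics and any distortion apply to the point x, -y, -z); pixel columns grow to the right and rows downward; lengths in m; the calibration is good to about 2 mm. A picture is of the moment at which its call begins: read the wrist's pose just before it. calibration takes no time and is no camera call; for the wrist camera it gives the pose at the moment of the call.
- ctrl.close_job(): hands the job in; it is judged then, once.
Trained networks look in the newest picture that a camera, given by its name, has taken for a name from the list of things; names that differ only in an ending like _2 or _b are one class to them, and where a whole thing is asked for, a point or a joint stands for the part that bears it (a point fixed in the world has none). Each returns a list of dicts, best first, with "conf" (0 to 1); they miss things now and then, are a little off and sometimes report something else, mostly with a low value. They report only what shows in the picture. A call takes as long as a camera call. They do not tell look-alikes from the thing itself.
- ctrl.trace(thing, camera): "mask" (420x560 bool, what is visible of it) and "bbox" ([left, top, right, bottom] in pixels, round what is visible of it).
- ctrl.spot_point(thing, camera): "pixel" ([row, column] in pixels: a listed point, or the origin of a listed thing).
The state is a dict: "clock": time; "joint_pos": joint angles; "qvel": joint speeds; "tau": joint torques, N m; "tool_pos": TCP position; "orientation": TCP orientation; "force": force on the tool from outside, world axes, zero at the start; "moment": the same for the moment, N m; "opening": finger opening in m; "gripper_force": force on a finger pad.
Only numpy, scipy, OpenCV 4.12 (cv2) and the standard library are available. Lean on these libraries where they do the work, as an engineer would, in place of code of your own. Each camera call takes 0.05 s, during which the arm holds its last target. There are 200 camera calls.

## Working session

There is one attempt and no reset: what is moved stays moved. The work goes in short steps, Python scripts to look and compute and a tool call to move; the robot and the scene stay as the last step left them, time stands still between calls to the robot, and variables do not carry over. Pictures are saved under pics/ and viewed, at most 14 in all, crops included, and the job is handed in when it is done.

Besides the shell and the picture viewer there is one more tool, called after "Call:" by a JSON object that holds its "op" and its "data", one argument or row to a line. send_rows: Moves the arm, as the interface text tells. Its arguments: {"type":"object","properties":{"increments":{"type":"array"},"jaw":{"type":"number"}},"required":["increments"]}

```bash
mkdir -p pics
cat > h.py <<'E'
import numpy as np, cv2
from plant import ctrl
def snap(n,f=None):
    im=ctrl.snapshot(n)
    if f: cv2.imwrite('pics/'+f,cv2.cvtColor(im,cv2.COLOR_RGB2BGR))
    return im
def cal(n):
    c=ctrl.calibration(n); return np.array(c['mtx']),np.array(c['eye']),np.array(c['attitude']),c
def Rm(a):
    a=np.array(a)
    if a.shape==(3,3): return a
    from scipy.spatial.transform import Rotation as R
    return R.from_euler('xyz',a,degrees=True).as_matrix()
def p2w(n,row,col,z):
    K,e,a,c=cal(n)
    d=np.linalg.inv(K)@np.array([col,row,1.]); d=Rm(a)@np.array([d[0],-d[1],-d[2]])
    return e+d*(z-e[2])/d[2]
def w2p(n,p):
    K,e,a,c=cal(n); q=Rm(a).T@(np.array(p)-e); q=K@np.array([q[0],-q[1],-q[2]]); return q[1]/q[2],q[0]/q[2]
E
python3 - <<'E'
from h import *
for n in('scene','top','wrist'):
    snap(n,n+'0.png'); print(n,ctrl.calibration(n))
print(ctrl.get_obs(),ctrl.grasp_offset)
for t in('caddy','cell0','cell3','bead_bay','tray','scoop','scoop_grip','scoop_lip','jar0','bead0','glue','mug','stickbox'):
    for n in('top','scene'):
        print(t,n,[(round(d['conf'],2),np.round(d['pixel']).tolist()) for d in ctrl.spot_point(t,n)])
E
```

```text
scene {'mtx': array([[509.66291446,   0.        , 282.20205199],
       [  0.        , 509.66291446, 210.028676  ],
       [  0.        ,   0.        ,   1.        ]]), 'eye': array([ 1.02423597, -0.86565022,  1.06035164]), 'attitude': array([43.31422558,  0.42072095, 27.33392644])}
top {'mtx': array([[398.32275781,   0.        , 273.49892333],
       [  0.        , 398.32275781, 206.52613906],
       [  0.        ,   0.        ,   1.        ]]), 'eye': array([ 0.42964951, -0.03849875,  1.12653968]), 'attitude': array([  7.8692953 ,   1.21768926, -90.58924177])}
wrist {'mtx': array([[329.63944925,   0.        , 276.20329355],
       [  0.        , 329.63944925, 210.46507759],
       [  0.        ,   0.        ,   1.        ]]), 'eye': array([0.25865087, 0.6283338 , 0.38406243]), 'attitude': array([-1.68412853e+01, -4.12697683e-02, -1.05839812e+02])}
{'clock': 0.15, 'joint_pos': array([ 9.07045172e+01,  2.05820663e+01,  6.44555107e-01, -1.31823815e-02,
       -7.01369277e+01, -1.65076175e+01]), 'qvel': array([-0.04070462, -0.1362922 ,  0.12789517,  0.05514466,  0.08123867,
       -0.0
[... 1628 characters left out ...]
160.0]), (0.91, [124.0, 310.0]), (0.88, [130.0, 343.0]), (0.86, [280.0, 135.0]), (0.77, [342.0, 149.0]), (0.76, [321.0, 112.0]), (0.61, [325.0, 205.0]), (0.58, [350.0, 243.0])]
bead0 top [(0.59, [202.0, 192.0]), (0.52, [210.0, 408.0]), (0.49, [180.0, 362.0]), (0.45, [210.0, 360.0]), (0.45, [187.0, 345.0]), (0.4, [188.0, 361.0])]
bead0 scene [(0.53, [292.0, 253.0]), (0.52, [294.0, 262.0]), (0.4, [278.0, 236.0]), (0.38, [278.0, 261.0])]
glue top [(0.56, [143.0, 211.0])]
glue scene [(0.8, [204.0, 376.0])]
mug top [(0.59, [133.0, 269.0])]
mug scene [(0.58, [249.0, 358.0])]
stickbox top [(0.58, [172.0, 410.0])]
stickbox scene [(0.59, [347.0, 243.0]), (0.4, [240.0, 278.0]), (0.21, [167.0, 300.0])]
```

```bash
python3 -c "
import cv2
a=cv2.imread('pics/top0.png')
cv2.imwrite('pics/top0b.png',cv2.resize(a[95:335,80:480],(800,480),interpolation=cv2.INTER_CUBIC))
a=cv2.imread('pics/scene0.png')
cv2.imwrite('pics/scene0b.png',cv2.resize(a[95:385,80:467],(800,600),interpolation=cv2.INTER_CUBIC))
"
```

```text
(no output)
```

View pics/top0b.png

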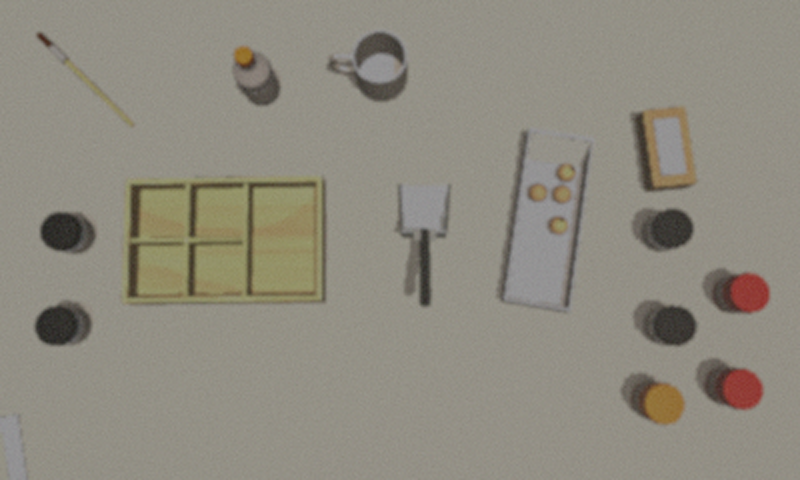

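View pics/scene0b.png

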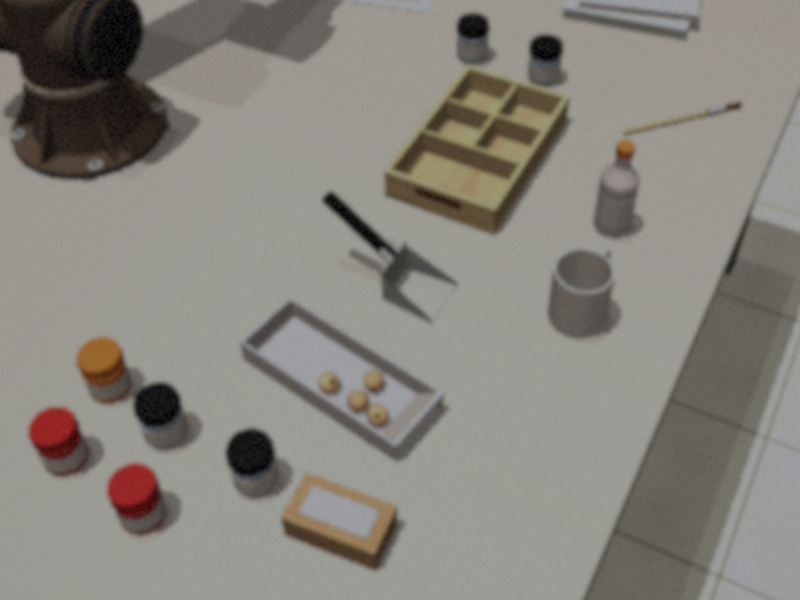

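```bash
cat > m.py <<'E'
from h import *
def q(t,n,z,k=8,c0=.3):
    for d in ctrl.spot_point(t,n)[:k]:
        if d['conf']>c0: r,c=d['pixel']; print(t,n,round(d['conf'],2),(int(r),int(c)),np.round(p2w(n,r,c,z)[:2]*1000))
E
python3 - <<'E'
from m import *
f=lambda u,v,z:np.round(p2w('top',v/2+95-.25,u/2+80-.25,z)*1000)[:2]
for n,l,z in(('caddy',[(127,180),(323,177),(324,300),(125,300)],.05),('tray',[(523,129),(591,141),(569,309),(501,299)],.036),('trayramp',[(583,141)],.036),
 ('scoopLip',[(399,183),(450,183)],.004),('handleend',[(425,302)],.119),('back',[(399,233),(447,235)],.05),('glue',[(244,56)],.15),('mug',[(380,52)],.09),('stick',[(643,111),(682,107),(694,182),(655,188)],.04)):
    print(n,[f(u,v,z).tolist() for u,v in l])
# caps by blob
im=snap('top'); g=im.max(2).astype(int)
for u,v in((62,231),(57,325),(671,228),(674,325)):
    c,r=int(u/2+80),int(v/2+95); w=g[r-16:r+17,c-16:c+17]; 
    m=((w<58)*255).astype('uint8'); nn,lab,st,ce=cv2.connectedComponentsWithStats(m); k=1+st[1:,4].argmax()
    s=st[k]; cx,cy=s[0]+s[2]/2-.5+c-16,s[1]+s[3]/2-.5+r-16
    print('cap',s,np.round(p2w('top',cy,cx,.066)*1000)[:2], np.round(p2w('top',ce[k][1]+r-16,ce[k][0]+c-16,.064)*1000)[:2])
snap('scene'); 
q('jar0','scene',0);q('jar0','top',0);q('scoop','scene',0);q('scoop_lip','scene',0);q('scoop_grip','scene',.084);q('scoop_grip','top',.084)
q('scoop_lip','top',0); q('cell0','scene',.008);q('bead_bay','scene',.008);q('tray','scene',0);q('glue','scene',0);q('mug','scene',0);q('bead0','scene',.017)
E
```

```text
caddy [[644.0, 343.0], [645.0, 71.0], [476.0, 70.0], [479.0, 340.0]]
tray [[712.0, -208.0], [693.0, -302.0], [460.0, -262.0], [475.0, -170.0]]
trayramp [[693.0, -291.0]]
scoopLip [[643.0, -33.0], [642.0, -106.0]]
handleend [[469.0, -65.0]]
back [[566.0, -33.0], [562.0, -98.0]]
glue [[784.0, 162.0]]
mug [[808.0, -10.0]]
stick [[734.0, -375.0], [739.0, -429.0], [632.0, -439.0], [625.0, -386.0]]
cap [  6   8  20  18 271] [571. 424.] [572. 425.]
cap [  7   8  20  18 277] [445. 424.] [446. 425.]
cap [  7   8  19  17 111] [ 565. -395.] [ 565. -395.]
cap [ 6  8 20 16 72] [ 439. -391.] [ 445. -398.]
jar0 scene 0.96 (327, 206) [ 573. -399.]
jar0 scene 0.89 (131, 344) [577. 435.]
jar0 scene 0.88 (343, 147) [ 476. -495.]
jar0 scene 0.88 (279, 135) [ 336. -365.]
jar0 scene 0.87 (314, 116) [ 363. -469.]
jar0 scene 0.86 (302, 158) [ 431. -395.]
jar0 scene 0.73 (122, 308) [450. 426.]
jar0 scene 0.44 (155, 332) [591. 301.]
jar0 top 0.97 (258, 113) [443. 438.]
jar0 top 0.96 (288, 443) [ 352. -480.]
jar0 top 0.95 (210, 409) [ 570. -401.]
jar0 top 0.87 (213, 116) [573. 436.]
jar0 top 0.85 (242, 446) [ 
[... 298 characters left out ...]
140.]
scoop_grip top 0.75 (230, 291) [511. -65.]
scoop_lip top 0.95 (188, 294) [638. -78.]
cell0 scene 0.7 (185, 299) [562. 126.]
cell0 scene 0.65 (162, 302) [524. 221.]
cell0 scene 0.63 (172, 329) [618. 218.]
cell0 scene 0.62 (149, 309) [517. 289.]
cell0 scene 0.59 (159, 334) [607. 278.]
bead_bay scene 0.91 (183, 297) [553. 128.]
tray scene 0.65 (204, 257) [484.   7.]
tray scene 0.57 (276, 244) [ 579. -232.]
tray scene 0.56 (347, 245) [ 682. -403.]
glue scene 0.46 (295, 261) [ 645. -262.]
mug scene 0.91 (245, 356) [796.  -7.]
bead0 scene 0.65 (293, 262) [ 651. -266.]
bead0 scene 0.57 (276, 259) [ 619. -225.]
bead0 scene 0.45 (290, 255) [ 631. -265.]
bead0 scene 0.38 (278, 238) [ 576. -253.]
```

Call:
{"op": "send_rows", "data": {
  "increments": [
    [[0.97,-0.55,0,-0.34],[0.97,-0.55,0,-0.34],[0.97,-0.55,0,-0.34],[0.97,-0.55,0,-0.34],[0.97,-0.55,0,-0.34]]
  ],
  "jaw": 1
}}

```text
clock: 2.82
tool_pos: [0.38, 0.5379, 0.2027]
orientation: [180.0, -0.0, -45.2]
force: [-0.5, -0.1, 0.6]
opening: 0.0874
gripper_force: 0.0
```

Call:
{"op": "send_rows", "data": {
  "increments": [
    [[0.97,-0.55,0,0],[0.97,-0.55,0,0],[0.97,-0.55,0,0],[0.97,-0.55,0,0],[0.97,-0.55,0,0],[0.97,-0.55,0,0],[0.97,-0.55,0,0]]
  ]
}}

```text
clock: 3.7
tool_pos: [0.5707, 0.4306, 0.2028]
orientation: [-180.0, 0.0, -44.9]
force: [-0.3, 0.3, 0.3]
opening: 0.0879
gripper_force: 0.0
```

Run:
```python
from m import *
o=ctrl.get_obs(); print(o['clock'],o['tool_pos'],o['orientation'],o['joint_pos'])
snap('wrist','w1.png'); print(ctrl.calibration('wrist')['eye'],ctrl.calibration('wrist')['attitude']); q('jar0','wrist',0); q('cell0','wrist',.008)
```

```text
3.7 [0.5707288  0.43057973 0.20283723] [-1.79987263e+02  1.01731584e-02 -4.49270548e+01] [ 5.25891314e+01  2.42875567e+01  6.40612348e+00 -8.84771152e-03
 -7.21046086e+01 -7.51346965e+00]
[0.62571045 0.37548735 0.38503601] [-1.68672021e+01  3.02825418e-02 -1.34955920e+02]
jar0 wrist 0.96 (176, 276) [573. 428.]
jar0 wrist 0.71 (247, 350) [442. 427.]
cell0 wrist 0.95 (73, 343) [602. 298.]
cell0 wrist 0.58 (15, 405) [599. 218.]
cell0 wrist 0.56 (132, 389) [520. 303.]
```

View pics/w1.png

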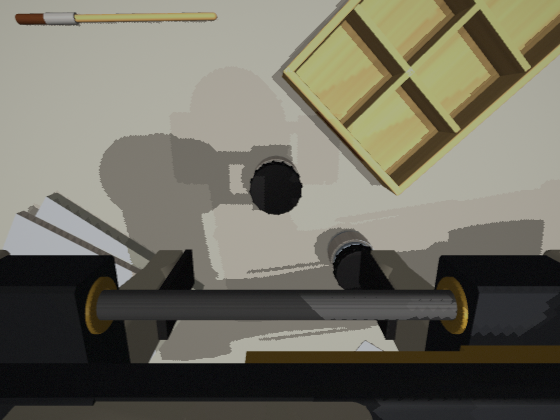

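Call:
{"op": "send_rows", "data": {
  "increments": [
    [[0,0,-0.4,0],[0,0,-0.7,0],[0,0,-0.76,0],[0,0,-0.76,0],[0,0,-0.76,0]]
  ]
}}

```text
clock: 4.47
tool_pos: [0.5725, 0.4306, 0.0525]
orientation: [-179.9, -0.0, -45.0]
force: [-0.3, 0.1, 0.2]
opening: 0.0874
gripper_force: 0.0
```

Call:
{"op": "send_rows", "data": {
  "increments": [
    [[0,0,0,0],[0,0,0,0],[0,0,0,0],[0,0,0,0],[0,0,0,0],[0,0,0,0]]
  ],
  "jaw": 0
}}

```text
clock: 5.22
tool_pos: [0.5718, 0.4294, 0.0506]
orientation: [180.0, -0.0, -45.0]
force: [-0.2, -1.1, 0.1]
opening: 0.033
gripper_force: 0.0
```

Call:
{"op": "send_rows", "data": {
  "increments": [
    [[0,0,0.25,0],[0,0,0.5,0],[0,0,0.5,0],[0.05,-0.22,0.5,0],[0.1,-0.44,0.5,0],[0.15,-0.65,0.5,0],[0.15,-0.65,0.5,0],[0.15,-0.65,0.5,0]]
  ]
}}

```text
clock: 6.22
tool_pos: [0.6018, 0.2994, 0.1503]
orientation: [180.0, 0.0, -45.1]
force: [0.3, 0.0, -0.4]
opening: 0.0007
gripper_force: 0.0
```

Run:
```python
from m import *
snap('wrist','w2.png');q('jar0','wrist',0); snap('top','t2.png'); snap('scene','s2.png'); q('jar0','scene',0);q('jar0','top',0)
```

```text
jar0 wrist 0.61 (352, 291) [445. 430.]
jar0 scene 0.94 (316, 113) [ 359. -476.]
jar0 scene 0.93 (342, 146) [ 472. -494.]
jar0 scene 0.83 (129, 342) [567. 442.]
jar0 scene 0.78 (304, 159) [ 437. -399.]
jar0 scene 0.64 (121, 309) [451. 430.]
jar0 scene 0.56 (326, 207) [ 574. -395.]
jar0 scene 0.56 (281, 134) [ 338. -371.]
jar0 top 0.98 (260, 115) [438. 433.]
jar0 top 0.93 (213, 117) [570. 433.]
jar0 top 0.88 (243, 449) [ 474. -507.]
jar0 top 0.83 (294, 406) [ 337. -379.]
jar0 top 0.82 (211, 409) [ 565. -401.]
jar0 top 0.81 (289, 441) [ 350. -476.]
jar0 top 0.8 (257, 411) [ 437. -398.]
```

View pics/w2.png

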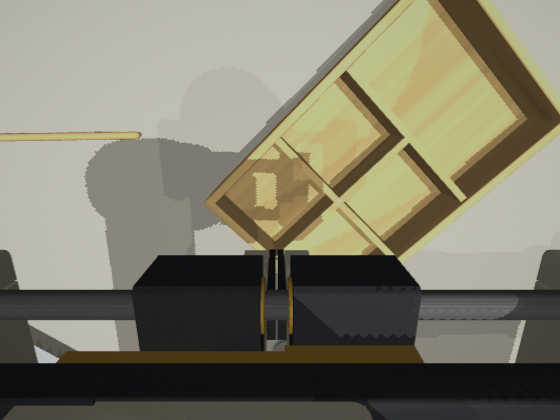

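Run:
```python
import cv2,numpy as np
a=cv2.imread('pics/s2.png')[95:195,270:390]; b=cv2.imread('pics/t2.png')[185:285,80:200]
cv2.imwrite('pics/c2.png',np.hstack([cv2.resize(x,(400,333),interpolation=cv2.INTER_CUBIC) for x in(a,b)]))
```

```text
(no output)
```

View pics/c2.png

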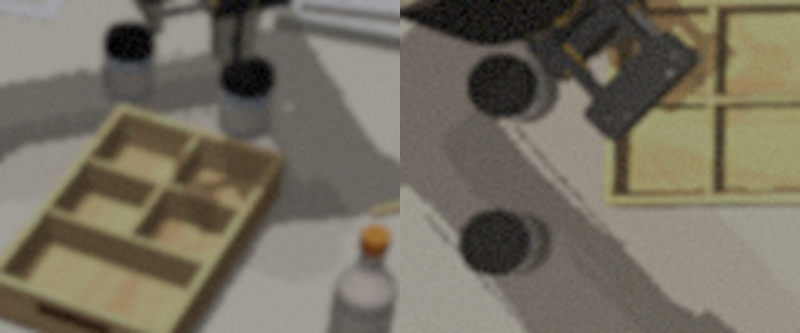

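Run:
```python
from m import *
o=ctrl.get_obs(); p=o['tool_pos'];print(p, w2p('wrist',p), w2p('wrist',p+[0,0,.02]), w2p('scene',p), w2p('top',p))
snap('wrist');
im=snap('top'); g=im.max(2).astype(int)
for c,r in((110,210),(110,258)):
    w=g[r-16:r+17,c-16:c+17]; 
    m=((w<58)*255).astype('uint8'); nn,lab,st,ce=cv2.connectedComponentsWithStats(m); k=1+st[1:,4].argmax()
    s=st[k]; cx,cy=s[0]+s[2]/2-.5+c-16,s[1]+s[3]/2-.5+r-16
    print('cap',s,np.round(p2w('top',cy,cx,.066)*1000)[:2])
```

```text
[0.60155832 0.30023386 0.1504131 ] (np.float64(246.59762030772114), np.float64(276.1208465565977)) (np.float64(261.25215121947497), np.float64(276.1142113276041)) (np.float64(118.10865627042736), np.float64(338.6060191435073)) (np.float64(193.65097268385253), np.float64(145.7797171312653))
cap [  7   8  20  18 290] [571. 424.]
cap [  5   6  20  19 293] [446. 424.]
```

Call:
{"op": "send_rows", "data": {
  "increments": [
    [[-0.05,0.2,0,0],[-0.1,0.4,0,0],[-0.15,0.63,0,0],[-0.15,0.63,0,0],[-0.15,0.63,0,0],[-0.15,0.63,0,0],[-0.15,0.63,0,0],[-0.15,0.63,0,0],[-0.15,0.63,0,0],[-0.15,0.63,-0.25,0],[-0.15,0.63,-0.54,0],[-0.15,0.63,-0.54,0]]
  ],
  "jaw": 1
}}

```text
clock: 8.12
tool_pos: [0.5692, 0.4226, 0.0378]
orientation: [179.5, -0.0, -45.1]
force: [0.0, -0.4, 0.2]
opening: 0.0874
gripper_force: 0.0
```

Run:
```python
from m import *
a=snap('wrist'); b=snap('scene'); o=ctrl.get_obs(); print(o['tool_pos'],o['opening'],w2p('scene',o['tool_pos']))
r=cv2.resize
cv2.imwrite('pics/c3.png',cv2.cvtColor(np.hstack([r(a[150:360,136:416],(400,300)),r(b[70:160,290:410],(400,300),interpolation=cv2.INTER_CUBIC)]),cv2.COLOR_RGB2BGR))
```

```text
[0.57262966 0.42584866 0.04396374] 0.08765602197420286 (np.float64(121.58962198911154), np.float64(343.1070179145305))
```

View pics/c3.png

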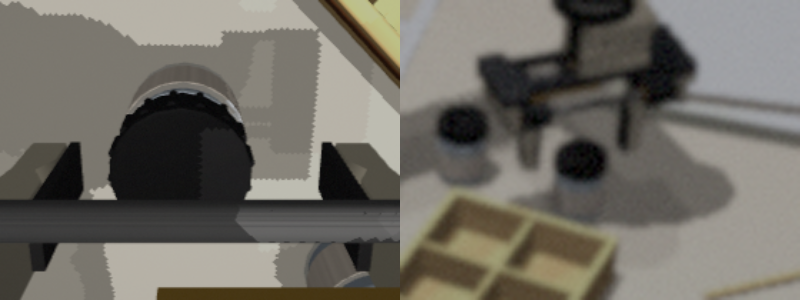

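Run:
```python
from m import *
o=ctrl.get_obs(); print(o['tool_pos'],o['orientation'],ctrl.calibration('wrist'))
print(p2w('wrist',258,262,.068),p2w('wrist',206,262,.005), w2p('wrist',o['tool_pos']), w2p('wrist',[.572,.427,.068]), w2p('wrist',[.572,.427,.0]))
snap('wrist'); print([(d['conf'],d['bbox']) for d in ctrl.trace('jar0','wrist')]); q('jar0','wrist',0)
```

```text
[0.57262966 0.42584866 0.04396374] [-1.79971284e+02 -4.91307319e-02 -4.49874663e+01] {'mtx': array([[329.63944925,   0.        , 276.20329355],
       [  0.        , 329.63944925, 210.46507759],
       [  0.        ,   0.        ,   1.        ]]), 'eye': array([0.6273629 , 0.37083157, 0.22616045]), 'attitude': array([-1.68093849e+01,  4.03715578e-02, -1.35020409e+02])}
[0.58053787 0.42837792 0.068     ] [0.58955977 0.42290804 0.005     ] (np.float64(246.6352250350574), np.float64(276.12846087273743)) (np.float64(266.77074981507263), np.float64(275.38953178277785)) (np.float64(224.36660740023282), np.float64(275.6768887392701))
[(0.67, [221.8, 190.6, 324.2, 289.2]), (0.61, [352.9, 319.7, 394.3, 349.8])]
jar0 wrist 0.77 (331, 386) [444. 430.]
jar0 wrist 0.58 (223, 273) [574. 430.]
```

Call:
{"op": "send_rows", "data": {
  "increments": [
    [[0,0,0,0],[0,0,0,0],[0,0,0,0],[0,0,0,0]]
  ],
  "jaw": 0.4
}}

```text
clock: 8.88
tool_pos: [0.5721, 0.4257, 0.0429]
orientation: [-180.0, -0.0, -45.0]
force: [0.4, 0.6, 0.8]
opening: 0.0533
gripper_force: 0.5
```

Run:
```python
from m import *
o=ctrl.get_obs(); print(o['opening'],o['gripper_force'],o['force'])
a=snap('wrist');b=snap('scene')
r=cv2.resize
cv2.imwrite('pics/c4.png',cv2.cvtColor(np.hstack([r(a[150:360,136:416],(400,300)),r(b[70:160,290:410],(400,300),interpolation=cv2.INTER_CUBIC)]),cv2.COLOR_RGB2BGR))
```

```text
0.053266865075231554 0.49738023430109024 [0.4157939  0.59337255 0.84857737]
```

View pics/c4.png

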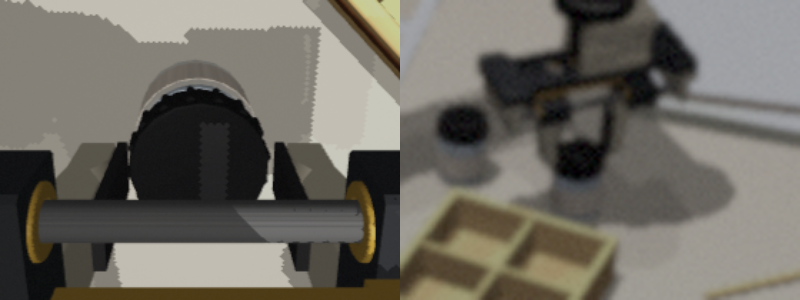

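Call:
{"op": "send_rows", "data": {
  "increments": [
    [[0,0,0,0],[0,0,0,0],[0,0,0,0]]
  ],
  "jaw": 0
}}

```text
clock: 9.35
tool_pos: [0.5763, 0.4294, 0.0484]
orientation: [-179.3, -0.1, -44.9]
force: [0.8, 2.4, 21.3]
opening: 0.018
gripper_force: 30.4
```

Run:
```python
from m import *
o=ctrl.get_obs(); print(o['opening'],o['gripper_force'],o['force'],o['tool_pos'])
a=snap('wrist');b=snap('scene')
r=cv2.resize
cv2.imwrite('pics/c5.png',cv2.cvtColor(np.hstack([r(a[150:360,136:416],(400,300)),r(b[70:160,290:410],(400,300),interpolation=cv2.INTER_CUBIC)]),cv2.COLOR_RGB2BGR))
```

```text
0.018017601743033365 30.410141441971064 [ 0.82024079  2.43381444 21.31588053] [0.57628193 0.42937675 0.04841036]
```

View pics/c5.png

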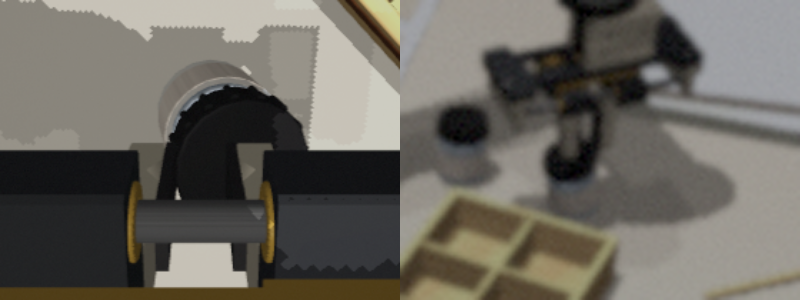

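Run:
```python
import h,numpy as np
e=np.array([0.6273629 , 0.37083157, 0.22616045]); a=[-1.68093849e+01,  4.03715578e-02, -1.35020409e+02]
K=h.cal('wrist')[0]
h.cal=lambda n:(K,e,a,None)
u=np.array([.707,-.707]); t=np.array([.5726,.4258])
for row,z in((227,.068),(216.5,.049),(195.5,.0),(192,0)):
    p=h.p2w('wrist',row,274,z)[:2]; print(row,z,((p-t)@u-.026)*1000)
```

```text
227 0.068 -4.981643944470326
216.5 0.049 -5.489768400473529
195.5 0.0 -5.680529064886582
192 0 -3.138926442212253
```

Call:
{"op": "send_rows", "data": {
  "increments": [
    [[0,0,0,0],[0,0,0,0],[0,0,0,0],[0,0,0,0],[0,0,0,0],[0,0,0,0],[0,0,0,0],[0,0,0,0],[0,0,0.3,0],[0,0,0.5,0],[0,0,0.5,0],[0,0,0.5,0]]
  ],
  "jaw": 1
}}

```text
clock: 10.95
tool_pos: [0.5713, 0.4252, 0.1422]
orientation: [180.0, 0.0, -45.0]
force: [-0.8, 0.5, -0.4]
opening: 0.0873
gripper_force: 0.0
```

Run:
```python
from m import *
o=ctrl.get_obs(); print(o['opening'],o['force'],o['tool_pos'])
a=snap('wrist');q('jar0','wrist',0); b=snap('scene');q('jar0','scene',0)
cv2.imwrite('pics/c6.png',cv2.cvtColor(np.hstack([cv2.resize(a,(400,300)),cv2.resize(b[70:160,290:410],(400,300),interpolation=cv2.INTER_CUBIC)]),cv2.COLOR_RGB2BGR))
```

```text
0.08729530067591612 [-0.78114522  0.52932779 -0.42795898] [0.57133175 0.42519061 0.14215301]
jar0 wrist 0.93 (271, 356) [446. 427.]
jar0 wrist 0.77 (188, 265) [581. 431.]
jar0 scene 0.96 (342, 147) [ 474. -493.]
jar0 scene 0.95 (279, 138) [ 345. -362.]
jar0 scene 0.9 (322, 206) [ 567. -388.]
jar0 scene 0.87 (129, 343) [573. 441.]
jar0 scene 0.87 (318, 113) [ 362. -479.]
jar0 scene 0.79 (305, 158) [ 436. -402.]
jar0 scene 0.7 (123, 310) [456. 424.]
jar0 scene 0.31 (278, 243) [ 580. -239.]
```

View pics/c6.png

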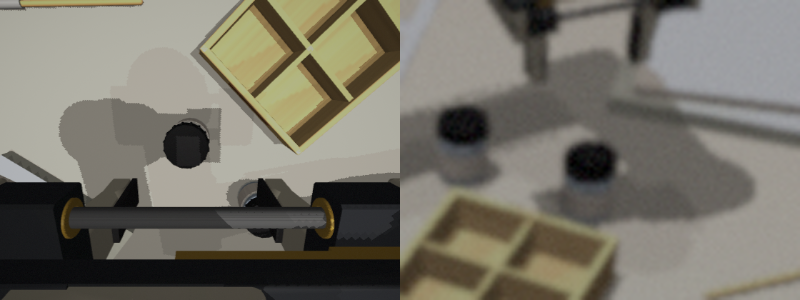

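```bash
cat >> m.py <<'E'
def caps(n='wrist',near=None):
    for d in ctrl.trace('jar0',n):
        m=d['mask'].astype('uint8')
        l,t,r,b=d['bbox']
        # fit cylinder: minimise over x,y IoU of projected convex hull
        from scipy.optimize import minimize
        def hull(xy):
            P=[]
            for z in(0,.068):
                for a in np.linspace(0,2*np.pi,24,endpoint=False):
                    rr,cc=w2p(n,[xy[0]+.026*np.cos(a),xy[1]+.026*np.sin(a),z]); P.append([cc,rr])
            return np.array(P)
        def cost(xy):
            P=hull(xy); bb=np.r_[P.min(0),P.max(0)]
            return np.abs(bb-np.array([l,t,r,b])).sum()
        r0=p2w(n,(t+b)/2,(l+r)/2,.034)[:2]
        s=minimize(cost,r0,method='Nelder-Mead',options=dict(xatol=1e-4,fatol=1e-2,initial_simplex=[r0,r0+[.01,0],r0+[0,.01]]))
        print('cyl',n,round(d['conf'],2),np.round(d['bbox']),np.round(s.x*1000),round(s.fun,1))
E
python3 - <<'E'
from m import *
snap('wrist'); caps(); snap('top'); caps('top')
E
```

```text
Traceback (most recent call last):
  File "m.py", line 21, in caps
    s=minimize(cost,r0,method='Nelder-Mead',options=dict(xatol=1e-4,fatol=1e-2,initial_simplex=[r0,r0+[.01,0],r0+[0,.01]]))
  File "m.py", line 18, in cost
    P=hull(xy); bb=np.r_[P.min(0),P.max(0)]
  File "m.py", line 15, in hull
    rr,cc=w2p(n,[xy[0]+.026*np.cos(a),xy[1]+.026*np.sin(a),z]); P.append([cc,rr])
          ~~~^^^^^^^^^^^^^^^^^^^^^^^^^^^^^^^^^^^^^^^^^^^^^^^^^
  File "h.py", line 19, in w2p
    K,e,a,c=cal(n); q=Rm(a).T@(np.array(p)-e); q=K@np.array([q[0],-q[1],-q[2]]); return q[1]/q[2],q[0]/q[2]
            ~~~^^^
  File "h.py", line 8, in cal
    c=ctrl.calibration(n); return np.array(c['mtx']),np.array(c['eye']),np.array(c['attitude']),c
ValueError: time passes only in moves, steps and waits
```

```bash
sed -i 's/^def cal(n):/import functools\n@functools.lru_cache\ndef cal(n):/' h.py
python3 - <<'E'
from m import *
snap('wrist'); caps(); snap('top'); caps('top')
E
```

```text
cyl wrist 0.88 [229. 162. 297. 234.] [584. 429.] 7.1
cyl wrist 0.58 [331. 252. 376. 334.] [462. 446.] 21.9
cyl top 0.89 [434. 280. 461. 300.] [ 352. -473.] 5.5
cyl top 0.81 [401. 198. 430. 222.] [ 568. -407.] 2.6
cyl top 0.79 [437. 233. 464. 249.] [ 475. -491.] 6.3
cyl top 0.65 [101. 201. 125. 219.] [572. 422.] 8.1
cyl top 0.62 [396. 286. 424. 310.] [ 330. -378.] 1.3
cyl top 0.6 [402. 248. 429. 268.] [ 436. -396.] 0.6
cyl top 0.59 [ 98. 251. 126. 269.] [441. 425.] 3.3
```

Call:
{"op": "send_rows", "data": {
  "increments": [
    [[0.04,0.02,0,0],[0.04,0.02,-0.3,0],[0.04,0.02,-0.57,0],[0.04,0.02,-0.57,0],[0.04,0.02,-0.57,0]]
  ]
}}

```text
clock: 12.08
tool_pos: [0.5813, 0.4305, 0.0307]
orientation: [-179.9, -0.0, -45.0]
force: [0.5, -0.1, 2.7]
opening: 0.0876
gripper_force: 0.0
```

Call:
{"op": "send_rows", "data": {
  "increments": [
    [[0,0,0,0],[0,0,0,0],[0,0,0,0],[0,0,0,0],[0,0,0,0]]
  ],
  "jaw": 0.5
}}

```text
clock: 12.7
tool_pos: [0.5802, 0.4298, 0.0292]
orientation: [-179.9, -0.0, -45.0]
force: [0.3, -0.2, 3.1]
opening: 0.0514
gripper_force: 30.0
```

Call:
{"op": "send_rows", "data": {
  "increments": [
    [[0,0,0.15,0],[0,0,0.4,0],[0,0,0.55,0],[0,0,0.55,0]]
  ],
  "jaw": 0.3
}}

```text
clock: 13.2
tool_pos: [0.5809, 0.4305, 0.1418]
orientation: [-179.7, 0.0, -45.0]
force: [-0.6, -0.0, -2.1]
opening: 0.0508
gripper_force: 30.0
```

Run:
```python
from m import *
a=snap('wrist'); b=snap('scene'); q('cell0','wrist',.008)
cv2.imwrite('pics/c7.png',cv2.cvtColor(np.hstack([cv2.resize(a,(400,300)),cv2.resize(b[60:195,270:450],(400,300),interpolation=cv2.INTER_CUBIC)]),cv2.COLOR_RGB2BGR))
```

```text
cell0 wrist 0.82 (141, 421) [519. 298.]
cell0 wrist 0.75 (77, 364) [598. 299.]
cell0 wrist 0.58 (5, 434) [600. 222.]
cell0 wrist 0.57 (80, 492) [516. 221.]
```

View pics/c7.png

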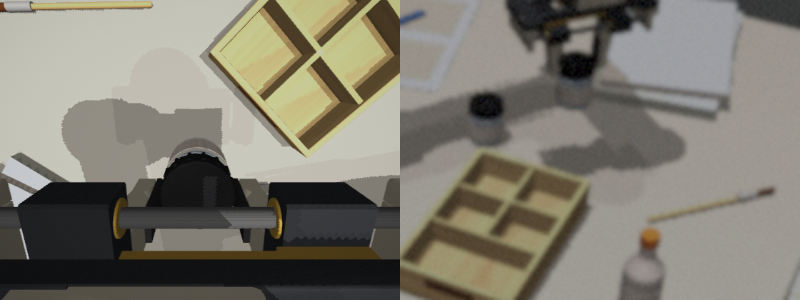

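Call:
{"op": "send_rows", "data": {
  "increments": [
    [[0.03,-0.2,0,0],[0.06,-0.4,0,0],[0.1,-0.66,0,0],[0.1,-0.66,0,0],[0.1,-0.66,-0.2,0],[0.1,-0.66,-0.4,0],[0.1,-0.66,-0.455,0],[0.1,-0.66,-0.455,0],[0.1,-0.66,-0.455,0]]
  ]
}}

```text
clock: 14.48
tool_pos: [0.6007, 0.2983, 0.0491]
orientation: [-179.9, -0.0, -45.0]
force: [-0.3, -0.0, -0.8]
opening: 0.0513
gripper_force: 30.0
```

Call:
{"op": "send_rows", "data": {
  "increments": [
    [[0,0,0,0],[0,0,0,0],[0,0,0,0],[0,0,0.2,0],[0,0,0.46,0],[0,0,0.46,0]]
  ],
  "jaw": 0.85
}}

```text
clock: 15.22
tool_pos: [0.6024, 0.2991, 0.1452]
orientation: [-179.5, -0.1, -45.0]
force: [-0.5, 0.8, -0.7]
opening: 0.0748
gripper_force: 0.0
```

Call:
{"op": "send_rows", "data": {
  "increments": [
    [[-0.2,0.16,0.05,0],[-0.4,0.32,0.05,0],[-0.6,0.48,0.05,0],[-0.785,0.645,0.05,0],[-0.785,0.645,0.05,0],[-0.785,0.645,0.05,0],[-0.785,0.645,0.05,0]]
  ],
  "jaw": 1
}}

```text
clock: 16.1
tool_pos: [0.4434, 0.4257, 0.1494]
orientation: [180.0, -0.0, -45.1]
force: [0.9, 0.1, 0.2]
opening: 0.0874
gripper_force: 0.0
```

Run:
```python
from m import *
snap('wrist'); caps(); q('jar0','wrist',0); q('cell0','wrist',.008); print(ctrl.get_obs()['tool_pos'])
snap('top'); caps('top')
```

```text
cyl wrist 0.55 [241. 166. 300. 236.] [448. 429.] 4.8
jar0 wrist 0.59 (190, 272) [445. 430.]
cell0 wrist 0.82 (35, 315) [519. 301.]
[0.44341645 0.42585953 0.14954425]
cyl top 0.93 [433. 280. 458. 299.] [ 355. -467.] 6.7
cyl top 0.86 [396. 288. 422. 309.] [ 332. -372.] 3.4
cyl top 0.77 [438. 230. 466. 251.] [ 480. -495.] 2.6
cyl top 0.69 [147. 188. 172. 215.] [604. 299.] 5.4
cyl top 0.61 [399. 197. 428. 220.] [ 571. -402.] 3.5
```

Call:
{"op": "send_rows", "data": {
  "increments": [
    [[0.015,0.015,-0.1,0],[0.015,0.015,-0.4,0],[0.015,0.015,-0.61,0],[0.015,0.015,-0.61,0],[0.015,0.015,-0.61,0]]
  ]
}}

```text
clock: 17.02
tool_pos: [0.4467, 0.4304, 0.0293]
orientation: [-179.9, -0.0, -45.0]
force: [-0.1, 0.7, 0.5]
opening: 0.0877
gripper_force: 0.0
```

Call:
{"op": "send_rows", "data": {
  "increments": [
    [[0,0,0,0],[0,0,0,0],[0,0,0,0],[0,0,0,0],[0,0,0,0],[0,0,0.15,0],[0,0,0.4,0],[0,0,0.56,0],[0,0,0.56,0]]
  ],
  "jaw": 0.4
}}

```text
clock: 18.15
tool_pos: [0.4468, 0.4309, 0.1426]
orientation: [-179.7, 0.1, -45.0]
force: [0.0, 1.2, -0.5]
opening: 0.0514
gripper_force: 30.0
```

Call:
{"op": "send_rows", "data": {
  "increments": [
    [[0.12,-0.22,0,0],[0.24,-0.44,0,0],[0.365,-0.655,0,0],[0.365,-0.655,0,0],[0.365,-0.655,-0.2,0],[0.365,-0.655,-0.4,0],[0.365,-0.655,-0.455,0],[0.365,-0.655,-0.455,0],[0.365,-0.655,-0.455,0]]
  ]
}}

```text
clock: 19.27
tool_pos: [0.5196, 0.2994, 0.0501]
orientation: [-179.9, -0.0, -45.0]
force: [-0.4, 0.9, -1.5]
opening: 0.0515
gripper_force: 30.0
```

Call:
{"op": "send_rows", "data": {
  "increments": [
    [[0,0,0,0],[0,0,0,0],[0,0,0,0],[0,0,0.2,0],[0,0,0.5,0],[0,0,0.6,0],[0,0,0.6,0]]
  ],
  "jaw": 0.85
}}

```text
clock: 20.15
tool_pos: [0.5197, 0.2992, 0.1711]
orientation: [-179.7, -0.0, -45.0]
force: [-1.4, -0.2, -0.7]
opening: 0.0746
gripper_force: 0.0
```

Call:
{"op": "send_rows", "data": {
  "increments": [
    [[0.02,-0.29,0,0],[0.04,-0.58,0,0],[0.06,-0.87,0,0],[0.06,-0.87,0,0]]
  ],
  "jaw": 1
}}

```text
clock: 20.65
tool_pos: [0.5299, 0.1209, 0.1676]
orientation: [179.9, 0.0, -45.3]
force: [0.3, -0.8, -0.6]
opening: 0.0877
gripper_force: 0.0
```

Call:
{"op": "send_rows", "data": {
  "increments": [
    [[0.02,-0.29,0,0],[0.04,-0.58,0,0],[0.06,-0.87,0,0]]
  ]
}}

```text
clock: 21.02
tool_pos: [0.5426, -0.0505, 0.1678]
orientation: [180.0, 0.0, -45.0]
force: [1.0, 0.1, -0.2]
opening: 0.0876
gripper_force: 0.0
```

Call:
{"op": "send_rows", "data": {
  "increments": [
    [[0.02,-0.29,0,0],[0.04,-0.58,0,0],[0.06,-0.87,0,0]]
  ]
}}

```text
clock: 21.4
tool_pos: [0.5548, -0.2247, 0.1676]
orientation: [180.0, 0.1, -45.0]
force: [1.4, 0.9, 0.6]
opening: 0.0877
gripper_force: 0.0
```

Call:
{"op": "send_rows", "data": {
  "increments": [
    [[0.02,-0.29,0,0],[0.04,-0.58,0,0],[0.06,-0.87,0,0],[0.06,-0.87,0,0],[0.06,-0.87,0,0],[0.06,-0.87,0,0]]
  ]
}}

```text
clock: 22.15
tool_pos: [0.5671, -0.3962, 0.1684]
orientation: [180.0, 0.0, -44.9]
force: [-0.9, 0.4, -0.0]
opening: 0.0876
gripper_force: 0.0
```

Run:
```python
from m import *
snap('wrist'); caps(); q('jar0','wrist',0); print(ctrl.get_obs()['tool_pos'],ctrl.get_obs()['joint_pos'])
snap('top'); caps('top')
```

```text
cyl wrist 0.68 [373. 155. 452. 225.] [ 479. -491.] 3.2
cyl wrist 0.68 [430. 248. 472. 277.] [ 423. -473.] 81.7
cyl wrist 0.66 [374. 322. 398. 355.] [ 354. -329.] 82.7
cyl wrist 0.62 [247. 161. 312. 228.] [ 564. -401.] 7.6
cyl wrist 0.55 [332. 245. 360. 287.] [ 488. -392.] 62.6
jar0 wrist 0.81 (265, 450) [ 355. -473.]
jar0 wrist 0.8 (265, 350) [ 438. -390.]
jar0 wrist 0.78 (177, 398) [ 480. -496.]
jar0 wrist 0.56 (185, 275) [ 567. -396.]
jar0 wrist 0.53 (325, 395) [ 337. -375.]
[ 0.56725976 -0.39641683  0.1690558 ] [-1.88579026e+01  2.32731618e+01  3.66702553e-01 -1.94275285e-03
 -6.70647859e+01  6.39273760e+01]
cyl top 0.98 [437. 232. 466. 252.] [ 475. -494.] 1.8
cyl top 0.94 [144. 219. 170. 240.] [521. 306.] 0.6
cyl top 0.7 [145. 190. 173. 212.] [600. 304.] 2.5
cyl top 0.68 [432. 282. 461. 301.] [ 352. -473.] 4.5
```

Call:
{"op": "send_rows", "data": {
  "increments": [
    [[-0.005,-0.01,-0.2,0],[-0.005,-0.01,-0.5,0],[-0.005,-0.01,-0.7,0],[-0.005,-0.01,-0.7,0],[-0.005,-0.01,-0.7,0]]
  ]
}}

```text
clock: 23.02
tool_pos: [0.5671, -0.4001, 0.0306]
orientation: [-180.0, -0.1, -45.0]
force: [0.1, -0.1, 1.2]
opening: 0.0875
gripper_force: 0.0
```

Call:
{"op": "send_rows", "data": {
  "increments": [
    [[0,0,0,0],[0,0,0,0],[0,0,0,0],[0,0,0,0],[0,0,0,0],[0,0,0.15,0],[0,0,0.4,0],[0,0,0.64,0],[0,0,0.64,0]]
  ],
  "jaw": 0.4
}}

```text
clock: 24.15
tool_pos: [0.568, -0.4008, 0.1616]
orientation: [-179.9, -0.4, -45.0]
force: [1.1, -0.7, -1.5]
opening: 0.0513
gripper_force: 30.0
```

Call:
{"op": "send_rows", "data": {
  "increments": [
    [[0.015,0.2,0,0],[0.03,0.5,0,0],[0.045,0.77,0,0],[0.045,0.77,0,0]]
  ]
}}

```text
clock: 24.65
tool_pos: [0.5745, -0.242, 0.1559]
orientation: [180.0, 0.1, -44.8]
force: [0.0, -0.3, -1.6]
opening: 0.0512
gripper_force: 30.0
```

Call:
{"op": "send_rows", "data": {
  "increments": [
    [[0.015,0.26,0,0],[0.03,0.52,0,0],[0.045,0.77,0,0]]
  ]
}}

```text
clock: 25.02
tool_pos: [0.5833, -0.0907, 0.1557]
orientation: [179.9, 0.1, -45.1]
force: [-0.6, -1.0, -0.2]
opening: 0.0514
gripper_force: 30.0
```

Call:
{"op": "send_rows", "data": {
  "increments": [
    [[0.015,0.26,0,0],[0.03,0.52,0,0],[0.045,0.77,0,0]]
  ]
}}

```text
clock: 25.4
tool_pos: [0.5925, 0.0634, 0.1557]
orientation: [179.9, 0.0, -45.1]
force: [0.5, -0.7, -0.3]
opening: 0.0513
gripper_force: 30.0
```

Call:
{"op": "send_rows", "data": {
  "increments": [
    [[0.015,0.26,0,0],[0.03,0.52,0,0],[0.045,0.775,0,0],[0.045,0.775,0,0],[0.045,0.775,0,0],[0.045,0.775,-0.25,0],[0.045,0.775,-0.48,0],[0.045,0.775,-0.525,0],[0.045,0.775,-0.525,0],[0.045,0.775,-0.525,0]]
  ]
}}

```text
clock: 26.65
tool_pos: [0.6033, 0.2178, 0.0539]
orientation: [-179.8, -0.1, -45.0]
force: [0.3, -0.5, -0.6]
opening: 0.0511
gripper_force: 30.0
```

Call:
{"op": "send_rows", "data": {
  "increments": [
    [[0,0,0,0],[0,0,0,0],[0,0,0,0],[0,0,0.2,0],[0,0,0.5,0],[0,0,0.58,0],[0,0,0.58,0]]
  ],
  "jaw": 0.85
}}

```text
clock: 27.52
tool_pos: [0.6024, 0.218, 0.1692]
orientation: [-179.8, -0.0, -45.0]
force: [-1.0, -0.7, -0.2]
opening: 0.0747
gripper_force: 0.0
```

Call:
{"op": "send_rows", "data": {
  "increments": [
    [[-0.06,-0.26,0,0],[-0.13,-0.52,0,0],[-0.2,-0.765,0,0]]
  ],
  "jaw": 1
}}

```text
clock: 27.9
tool_pos: [0.5601, 0.0628, 0.1656]
orientation: [179.8, 0.1, -45.0]
force: [1.0, 0.3, -0.3]
opening: 0.0873
gripper_force: 0.0
```

Call:
{"op": "send_rows", "data": {
  "increments": [
    [[-0.06,-0.26,0,0],[-0.13,-0.52,0,0],[-0.2,-0.765,0,0]]
  ]
}}

```text
clock: 28.28
tool_pos: [0.5201, -0.0901, 0.1659]
orientation: [179.9, 0.1, -45.0]
force: [0.4, 0.0, -0.2]
opening: 0.0878
gripper_force: 0.0
```

Call:
{"op": "send_rows", "data": {
  "increments": [
    [[-0.06,-0.26,0,0],[-0.13,-0.52,0,0],[-0.2,-0.765,0,0]]
  ]
}}

```text
clock: 28.65
tool_pos: [0.4802, -0.2428, 0.1659]
orientation: [179.9, 0.1, -45.0]
force: [0.3, 0.4, -0.1]
opening: 0.0877
gripper_force: 0.0
```

Call:
{"op": "send_rows", "data": {
  "increments": [
    [[-0.06,-0.26,0,0],[-0.13,-0.52,0,0],[-0.2,-0.765,0,0],[-0.2,-0.765,0,0],[-0.2,-0.765,0,0],[-0.2,-0.765,0,0]]
  ]
}}

```text
clock: 29.4
tool_pos: [0.4419, -0.3936, 0.167]
orientation: [180.0, 0.1, -45.0]
force: [-0.2, 0.5, -0.2]
opening: 0.0877
gripper_force: 0.0
```

Run:
```python
from m import *
snap('wrist'); caps(); q('jar0','wrist',0); print(ctrl.get_obs()['tool_pos'])
snap('top'); caps('top')
```

```text
cyl wrist 0.91 [298.  50. 362. 122.] [ 480. -492.] 7.5
cyl wrist 0.68 [364. 167. 435. 231.] [ 360. -474.] 9.7
cyl wrist 0.59 [307. 240. 361. 294.] [ 358. -385.] 26.2
cyl wrist 0.57 [251. 168. 307. 232.] [ 439. -394.] 6.8
jar0 wrist 0.9 (190, 281) [ 434. -394.]
jar0 wrist 0.73 (193, 382) [ 354. -470.]
jar0 wrist 0.68 (91, 321) [ 479. -493.]
jar0 wrist 0.63 (259, 327) [ 338. -374.]
[ 0.44231611 -0.39367983  0.16773565]
cyl top 0.86 [178. 192. 204. 211.] [595. 216.] 4.9
cyl top 0.75 [143. 220. 172. 240.] [517. 306.] 3.0
cyl top 0.67 [444. 280. 458. 299.] [ 355. -466.] 17.6
cyl top 0.55 [146. 189. 173. 212.] [602. 303.] 2.3
cyl top 0.39 [142. 188. 246. 246.] [607. 312.] 114.1
```

Call:
{"op": "send_rows", "data": {
  "increments": [
    [[-0.022,0,-0.2,0],[-0.022,0,-0.5,0],[-0.022,0,-0.69,0],[-0.022,0,-0.69,0],[-0.022,0,-0.69,0]]
  ]
}}

```text
clock: 30.28
tool_pos: [0.4386, -0.3951, 0.0313]
orientation: [-180.0, -0.1, -45.0]
force: [-0.3, -0.1, 0.8]
opening: 0.0876
gripper_force: 0.0
```

Call:
{"op": "send_rows", "data": {
  "increments": [
    [[0,0,0,0],[0,0,0,0],[0,0,0,0],[0,0,0,0],[0,0,0,0],[0,0,0.15,0],[0,0,0.4,0],[0,0,0.64,0],[0,0,0.64,0]]
  ],
  "jaw": 0.4
}}

```text
clock: 31.4
tool_pos: [0.4396, -0.3958, 0.1619]
orientation: [-179.9, -0.4, -45.0]
force: [0.4, -1.0, -2.4]
opening: 0.0516
gripper_force: 30.0
```

Call:
{"op": "send_rows", "data": {
  "increments": [
    [[0.03,0.2,0.15,0],[0.07,0.5,0.25,0],[0.1,0.765,0.25,0],[0.1,0.765,0.25,0]]
  ]
}}

```text
clock: 31.9
tool_pos: [0.4574, -0.2384, 0.2073]
orientation: [-180.0, 0.0, -44.8]
force: [-0.3, -0.9, -0.7]
opening: 0.0514
gripper_force: 30.0
```

Call:
{"op": "send_rows", "data": {
  "increments": [
    [[0.035,0.26,0,0],[0.07,0.52,0,0],[0.105,0.765,0,0]]
  ]
}}

```text
clock: 32.28
tool_pos: [0.4779, -0.0876, 0.2067]
orientation: [179.9, 0.1, -45.1]
force: [1.3, 0.1, -0.6]
opening: 0.0511
gripper_force: 30.0
```

Call:
{"op": "send_rows", "data": {
  "increments": [
    [[0.035,0.26,0,0],[0.07,0.52,0,0],[0.105,0.765,0,0]]
  ]
}}

```text
clock: 32.65
tool_pos: [0.4992, 0.0656, 0.2067]
orientation: [179.9, 0.0, -45.0]
force: [1.2, -0.3, -0.2]
opening: 0.051
gripper_force: 30.0
```

Call:
{"op": "send_rows", "data": {
  "increments": [
    [[0.035,0.26,0,0],[0.07,0.52,0,0],[0.105,0.765,0,0],[0.105,0.765,0,0],[0.105,0.765,0,0],[0.105,0.765,-0.3,0],[0.105,0.765,-0.6,0],[0.105,0.765,-0.76,0],[0.105,0.765,-0.775,0],[0.105,0.765,-0.775,0]]
  ]
}}

```text
clock: 33.9
tool_pos: [0.5213, 0.2171, 0.0538]
orientation: [-179.9, -0.0, -45.1]
force: [0.4, 0.4, -0.8]
opening: 0.0512
gripper_force: 30.0
```

Call:
{"op": "send_rows", "data": {
  "increments": [
    [[0,0,0,0],[0,0,0,0],[0,0,0,0],[0,0,0.2,0],[0,0,0.5,0],[0,0,0.75,0],[0,0,0.75,0]]
  ],
  "jaw": 0.85
}}

```text
clock: 34.78
tool_pos: [0.5227, 0.2189, 0.2078]
orientation: [-179.5, -0.1, -45.0]
force: [-0.4, -0.7, -0.4]
opening: 0.0745
gripper_force: 0.0
```

Call:
{"op": "send_rows", "data": {
  "increments": [
    [[0,-0.2,0,0.1],[0,-0.45,0,0.2],[0,-0.7,0,0.262],[0,-0.7,0,0.262]]
  ],
  "jaw": 1
}}

```text
clock: 35.28
tool_pos: [0.5197, 0.0748, 0.2024]
orientation: [180.0, 0.0, -22.6]
force: [0.3, -0.1, -0.1]
opening: 0.0876
gripper_force: 0.0
```

Call:
{"op": "send_rows", "data": {
  "increments": [
    [[0,-0.2,0,0.1],[0,-0.45,0,0.2],[0,-0.7,0,0.262],[0,-0.7,0,0.262],[0,-0.7,0,0.262],[0,-0.7,0,0.262]]
  ]
}}

```text
clock: 36.02
tool_pos: [0.5206, -0.0614, 0.2025]
orientation: [-180.0, 0.0, 0.1]
force: [-0.6, 0.1, -0.5]
opening: 0.0877
gripper_force: 0.0
```

Run:
```python
from m import *
a=snap('wrist','w8.png'); q('scoop','wrist',0);q('scoop_grip','wrist',.084);q('scoop_lip','wrist',0); print(ctrl.get_obs()['tool_pos'],ctrl.get_obs()['orientation'])
snap('top'); caps('top')
b=snap('scene')
cv2.imwrite('pics/c8.png',cv2.cvtColor(np.hstack([cv2.resize(a,(440,330)),cv2.resize(b[80:215,270:420],(360,330),interpolation=cv2.INTER_CUBIC)]),cv2.COLOR_RGB2BGR))
```

```text
scoop wrist 0.56 (104, 281) [605. -66.]
scoop_grip wrist 0.85 (200, 281) [517. -66.]
scoop_lip wrist 0.69 (66, 284) [644. -70.]
scoop_lip wrist 0.41 (122, 434) [ 586. -239.]
[ 0.5205351  -0.06170944  0.20264319] [-1.79997373e+02 -1.59229305e-03  7.51805766e-02]
cyl top 0.9 [398. 288. 421. 312.] [ 325. -370.] 4.7
cyl top 0.82 [432. 279. 459. 298.] [ 359. -470.] 6.0
cyl top 0.81 [438. 232. 465. 250.] [ 477. -493.] 5.6
cyl top 0.43 [146. 191. 159. 198.] [596. 300.] 28.8
```

View pics/c8.png

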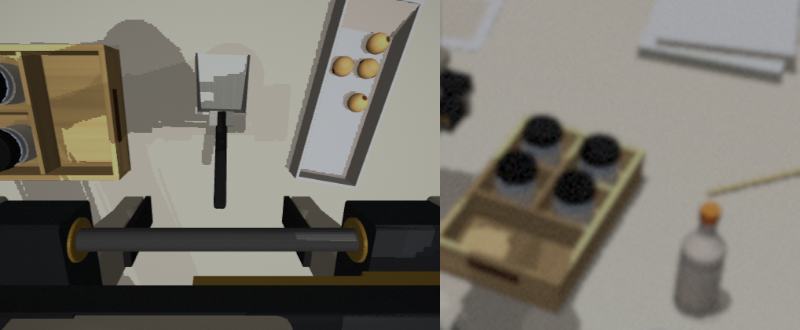

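Run:
```python
from m import *
s=560/440
for u,v,z in((288,172,.036),(354,186,.036),(334,2,.036),(425,14,.036),(378,43,.017),(343,66,.017),(368,68,.017),(358,102,.017),(117,44,.05),(130,177,.05),(36,50,.046),(55,172,.046)): print((u,v),np.round(p2w('wrist',v*s,u*s,z)[:2]*1000))
```

```text
(288, 172) [ 483. -162.]
(354, 186) [ 462. -259.]
(334, 2) [ 694. -200.]
(425, 14) [ 682. -310.]
(378, 43) [ 653. -270.]
(343, 66) [ 625. -229.]
(368, 68) [ 623. -263.]
(358, 102) [ 578. -256.]
(117, 44) [647.  57.]
(130, 177) [480.  58.]
(36, 50) [641. 157.]
(55, 172) [486. 162.]
```

Call:
{"op": "send_rows", "data": {
  "increments": [
    [[-0.015,-0.02,-0.2,-0.02],[-0.015,-0.02,-0.5,-0.02],[-0.015,-0.02,-0.69,-0.02],[-0.015,-0.02,-0.69,-0.02],[-0.015,-0.02,-0.69,-0.02]]
  ]
}}

```text
clock: 37.0
tool_pos: [0.5187, -0.0664, 0.0661]
orientation: [180.0, -0.1, -1.7]
force: [0.3, -0.0, 1.0]
opening: 0.0873
gripper_force: 0.0
```

Call:
{"op": "send_rows", "data": {
  "increments": [
    [[0,0,0,0],[0,0,0,0],[0,0,0,0],[0,0,0,0],[0,0,0,0],[0,0,0,0],[0,0,0,0],[0,0,0,0],[0,0,0,0],[0,0,0,0]]
  ],
  "jaw": 0
}}

```text
clock: 38.25
tool_pos: [0.5174, -0.0665, 0.0646]
orientation: [-180.0, 0.0, -1.7]
force: [0.2, 0.6, -1.3]
opening: 0.0137
gripper_force: 30.0
```

```bash
cat >> m.py <<'E'
def lips():
    snap('wrist'); d=ctrl.trace('scoop','wrist'); l=ctrl.spot_point('scoop_lip','wrist'); o=ctrl.spot_point('scoop','wrist')
    print('bbox',[(x['conf'],np.round(x['bbox'])) for x in d[:2]],'lip',[(x['conf'],np.round(x['pixel'],1)) for x in l[:2]],'org',[(x['conf'],np.round(x['pixel'],1)) for x in o[:2]])
E
python3 -c "
from m import *
lips()"
```

```text
bbox [(0.96, array([221.,  38., 334., 349.]))] lip [(0.76, array([ 36.8, 275.9]))] org [(0.87, array([ 96.5, 275.9]))]
```

Call:
{"op": "send_rows", "data": {
  "increments": [
    [[0,0,0.1,0],[0,0,0.25,0],[0,0,0.4,0],[0,0,0.4,0],[0,0,0.4,0],[0,0,0.4,0]]
  ]
}}

```text
clock: 39.2
tool_pos: [0.5166, -0.0667, 0.1435]
orientation: [180.0, 0.1, -1.7]
force: [-0.7, -0.7, -1.9]
opening: 0.0133
gripper_force: 30.0
```

```bash
python3 -c "
from m import *
lips()"
```

```text
bbox [(0.68, array([219.,  40., 333., 350.])), (0.68, array([479.,  53., 516.,  84.]))] lip [(0.55, array([124.9, 479.6]))] org [(0.89, array([103.3, 275.6]))]
```

```bash
cat > tray.py <<'E'
from m import *
from scipy.optimize import minimize
def fit(n,th,pts,p0):
    snap(n); d=ctrl.trace(th,n); 
    for x in d[:1]:
        m=x['mask'].astype('uint8')
        def cost(p):
            c,s=np.cos(p[2]),np.sin(p[2]); P=[]
            for a,b,z in pts:
                r,cc=w2p(n,[p[0]+c*a-s*b,p[1]+s*a+c*b,z]); P.append([cc,r])
            h=cv2.convexHull((np.array(P)*16).astype('int32')); k=np.zeros_like(m); cv2.fillConvexPoly(k,h,1,shift=4)
            return -(k&m).sum()/max(1,(k|m).sum())
        best=min((minimize(cost,np.add(p0,dp),method='Nelder-Mead',options=dict(initial_simplex=[np.add(np.add(p0,dp),e) for e in([0,0,0],[.01,0,0],[0,.01,0],[0,0,.08])])) for dp in([0,0,0],[.01,.01,.03],[-.01,-.01,-.03])),key=lambda s:s.fun)
        print(th,n,round(x['conf'],2),np.round(x['bbox']),np.round(best.x[:2]*1000,1),np.degrees(best.x[2]),best.fun)
T=[(a,b,0) for a in(-.123,.088) for b in(-.046,.046)]+[(a,b,.036) for a in(-.123,.117) for b in(-.046,.046)]
C=[(a,b,z) for a in(-.086,.086) for b in(-.1365,.1365) for z in(0,.05)]
if __name__=='__main__':
    for n in('top','scene'): fit(n,'tray',T,[.5875,-.236,-.165]); fit(n,'caddy',C,[.560,.208,0])
    fit('wrist','tray',T,[.5875,-.236,-.165])
    snap('top');q('bead0','top',.017)
E
python3 tray.py
```

```text
tray top 0.72 [330. 157. 378. 249.] [614.9 -61.9] -60.04385486380237 0.0
caddy top 0.97 [138. 182. 241. 209.] [475.6 194.7] 28.52056580206764 0.0
tray scene 0.85 [197. 236. 296. 318.] [614.9 -61.9] -60.04385486380237 0.0
caddy scene 0.84 [266. 134. 356. 206.] [894.4 359.1] -169.08621154082965 0.0
tray wrist 0.75 [379.   0. 560. 255.] [ 520.8 -112.7] -7.925916165976386 0.0
bead0 top 0.58 (202, 164) [598. 292.]
bead0 top 0.56 (191, 361) [ 623. -265.]
bead0 top 0.51 (206, 359) [ 580. -258.]
bead0 top 0.5 (178, 363) [ 661. -270.]
bead0 top 0.38 (189, 347) [ 629. -224.]tray.py:12: RuntimeWarning: overflow encountered in scalar negative
  return -(k&m).sum()/max(1,(k|m).sum())
```

Unsigned overflow; fix.

```bash
sed -i 's/return -(k&m).sum()/return -float((k\&m).sum())/' tray.py; python3 tray.py
```

```text
tray top 0.61 [333. 158. 379. 252.] [ 587.4 -241.7] -9.474498659192628 -0.8260869565217391
caddy top 0.93 [142. 184. 243. 211.] [618.2 222.4] -22.57918834683285 -0.1356491669286388
tray scene 0.87 [195. 239. 293. 318.] [ 593.3 -243.3] -10.05178113740934 -0.8712925170068028
caddy scene 0.56 [262. 128. 356. 208.] [563.3 205.9] -0.27564260407617247 -0.7036316472114138
tray wrist 0.65 [379.   3. 559. 255.] [ 586.8 -239.4] -10.361270674569912 -0.882301373421215
bead0 top 0.65 (182, 363) [ 648. -272.]
bead0 top 0.64 (188, 348) [ 632. -229.]
bead0 top 0.41 (209, 359) [ 573. -258.]
bead0 top 0.4 (192, 363) [ 621. -269.]
```

Call:
{"op": "send_rows", "data": {
  "increments": [
    [[-0.1,-0.2,0,-0.05],[-0.2,-0.4,0,-0.093],[-0.3,-0.57,0,-0.093],[-0.41,-0.73,0,-0.093],[-0.41,-0.73,-0.1,-0.093],[-0.41,-0.73,-0.16,-0.093],[-0.41,-0.73,-0.16,-0.093],[-0.41,-0.73,-0.16,-0.093],[-0.41,-0.73,-0.16,-0.093]]
  ]
}}

```text
clock: 41.72
tool_pos: [0.436, -0.2123, 0.1132]
orientation: [180.0, -0.0, -9.7]
force: [-0.7, -0.0, -1.1]
opening: 0.0132
gripper_force: 30.0
```

Run:
```python
from tray import *
o=ctrl.get_obs(); print(o['tool_pos'],o['orientation'])
fit('wrist','tray',T,[.588,-.239,-.169])
q('bead0','wrist',.017); lips()
a=snap('wrist'); cv2.imwrite('pics/w9.png',cv2.cvtColor(a,cv2.COLOR_RGB2BGR))
```

```text
[ 0.43604305 -0.21228874  0.11317605] [ 1.79998502e+02 -4.88115038e-02 -9.65566870e+00]
tray wrist 0.93 [213.   1. 343. 178.] [ 685.6 -257.3] -10.105584377413999 -0.5604010630587098
bead0 wrist 0.64 (17, 301) [ 575. -255.]
bbox [(0.66, array([221.,  42., 337., 352.]))] lip [(0.69, array([ 42.4, 275. ]))] org []
```

View pics/w9.png

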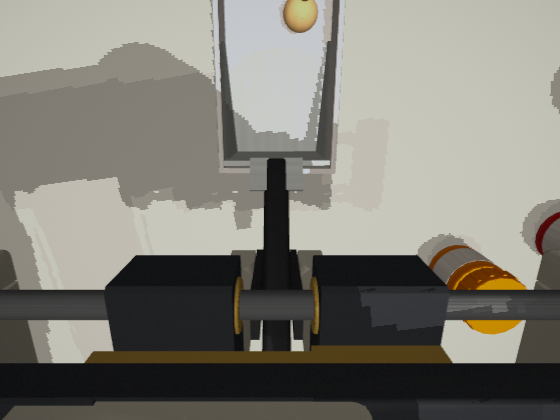

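Run:
```python
from m import *
t=ctrl.get_obs()['tool_pos'][:2]; d=np.array([.9857,-.1685])
for r,c,z in((172,277,.036),(160,277,.036),(42,275,.046),(36,301,.017)):
    p=p2w('wrist',r,c,z)[:2]; print(r,p,((p-t)@d)*1000, (p-t)@[.1685,.9857]*1000)
```

```text
172 [ 0.46623928 -0.21798436] 31.25606956078441 -0.17643853820879016
160 [ 0.47559912 -0.21958287] 40.75141374991891 -0.17495517953555836
42 [ 0.55657849 -0.23200959] 122.66667803535778 1.2210449409238155
36 [ 0.56247926 -0.25293393] 132.00881849840718 -18.40979837697353
```

Call:
{"op": "send_rows", "data": {
  "increments": [
    [[0,0,-0.1,0],[0,0,-0.18,0],[0,0,-0.21,0],[0,0,-0.22,0],[0,0,-0.22,0],[0,0,-0.22,0]]
  ]
}}

```text
clock: 42.88
tool_pos: [0.436, -0.2126, 0.0692]
orientation: [-180.0, -0.1, -9.7]
force: [-0.8, -0.5, -0.8]
opening: 0.0134
gripper_force: 30.0
```

Call:
{"op": "send_rows", "data": {
  "increments": [
    [[0,0,-0.01,0],[0,0,-0.01,0],[0,0,-0.01,0],[0,0,-0.01,0]]
  ]
}}

```text
clock: 43.38
tool_pos: [0.4359, -0.2128, 0.0675]
orientation: [180.0, -0.1, -9.7]
force: [-1.3, 1.1, 5.5]
opening: 0.0132
gripper_force: 30.0
```

Call:
{"op": "send_rows", "data": {
  "increments": [
    [[0.04,-0.007,0,0],[0.08,-0.014,0,0],[0.13,-0.022,0,0],[0.17,-0.029,0,0],[0.21,-0.036,0,0],[0.26,-0.044,0,0],[0.3,-0.051,0,0],[0.34,-0.058,0,0],[0.38,-0.065,0,0],[0.43,-0.073,0,0],[0.46,-0.079,0,0],[0.49,-0.084,0,0]]
  ]
}}

```text
clock: 44.88
tool_pos: [0.5338, -0.2297, 0.0678]
orientation: [180.0, -0.0, -9.7]
force: [-2.9, 1.1, 9.3]
opening: 0.0135
gripper_force: 30.0
```

Run:
```python
from m import *
o=ctrl.get_obs(); t=o['tool_pos'][:2]; d=np.array([.9857,-.1685]); n=np.array([.1685,.9857]); print(o['tool_pos'],o['force'])
def beads(cam):
    snap(cam)
    for b in ctrl.spot_point('bead0',cam):
        p=p2w(cam,*b['pixel'],.019)[:2]; print(cam,round(b['conf'],2),np.round(b['pixel']),np.round(p*1000),'fromTCP',np.round([(p-t)@d*1000,(p-t)@n*1000]))
for c in('wrist','top','scene'): beads(c)
```

```text
[ 0.53378248 -0.22967371  0.06779736] [-2.89202241  1.13583477  9.29262661]
wrist 0.91 [ 21. 320.] [ 659. -278.] fromTCP [132. -27.]
wrist 0.7 [ 21. 275.] [ 664. -251.] fromTCP [132.   1.]
wrist 0.63 [ 70. 304.] [ 633. -265.] fromTCP [103. -18.]
wrist 0.63 [ 19. 232.] [ 669. -225.] fromTCP [133.  28.]
scene 0.67 [288. 253.] [ 623. -264.] fromTCP [ 94. -19.]
scene 0.67 [298. 264.] [ 662. -276.] fromTCP [134. -24.]
scene 0.65 [285. 273.] [ 663. -233.] fromTCP [128.  19.]
scene 0.47 [293. 271.] [ 671. -257.] fromTCP [140.  -4.]
```

Call:
{"op": "send_rows", "data": {
  "increments": [
    [[0.02,-0.003,0,0],[0.04,-0.007,0,0],[0.06,-0.01,0,0],[0.075,-0.013,0,0],[0.085,-0.014,0,0],[0.085,-0.014,0,0],[0.085,-0.014,0,0]]
  ]
}}

```text
clock: 46.05
tool_pos: [0.5476, -0.2321, 0.0677]
orientation: [180.0, 0.2, -9.7]
force: [-11.8, 3.7, 16.8]
opening: 0.0132
gripper_force: 30.0
```

```bash
cat >> m.py <<'E'
def beads(cam,z=.019):
    o=ctrl.get_obs(); t=o['tool_pos'][:2]; y=np.radians(o['orientation'][2]); d=np.array([np.cos(y),np.sin(y)]); n=np.array([-d[1],d[0]]); 
    snap(cam); print(o['tool_pos'],o['force'])
    for b in ctrl.spot_point('bead0',cam):
        p=p2w(cam,*b['pixel'],z)[:2]; print(cam,round(b['conf'],2),np.round(b['pixel']),np.round(p*1000),'fromTCP',np.round([(p-t)@d*1000,(p-t)@n*1000]))
E
python3 -c "
from m import *
for c in('wrist','scene'): beads(c)"
```

```text
[ 0.54762633 -0.23209494  0.06771167] [-11.8235106    3.71364151  16.80278264]
wrist 0.98 [ 33. 317.] [ 666. -278.] fromTCP [124. -26.]
wrist 0.78 [ 80. 302.] [ 640. -265.] fromTCP [ 97. -17.]
wrist 0.78 [ 31. 236.] [ 675. -228.] fromTCP [125.  26.]
[ 0.54760921 -0.2321205   0.06772941] [-11.60522383   4.22704171  17.12232417]
scene 0.47 [297. 264.] [ 661. -273.] fromTCP [119. -21.]
scene 0.44 [297. 270.] [ 673. -269.] fromTCP [130. -15.]
scene 0.39 [148. 312.] [529. 285.] fromTCP [-106.  506.]
scene 0.38 [285. 277.] [ 672. -228.] fromTCP [122.  25.]
scene 0.32 [157. 337.] [614. 281.] fromTCP [-21. 517.]
scene 0.24 [165. 300.] [529. 196.] fromTCP [-90. 419.]
```

Call:
{"op": "send_rows", "data": {
  "increments": [
    [[0,0,-0.01,0],[-0.005,0.001,-0.02,0],[-0.01,0.002,-0.03,0],[-0.01,0.002,-0.04,0],[-0.01,0.002,-0.04,0]]
  ]
}}

```text
clock: 46.88
tool_pos: [0.5477, -0.2319, 0.0593]
orientation: [180.0, 0.0, -9.7]
force: [-4.4, 1.4, 6.9]
opening: 0.0136
gripper_force: 30.0
```

```bash
python3 -c "
from m import *
beads('wrist');lips()"
```

```text
[ 0.54765672 -0.2319081   0.05928812] [-4.40286054  1.3807718   6.8689863 ]
wrist 0.98 [ 21. 315.] [ 671. -276.] fromTCP [129. -23.]
wrist 0.94 [121. 304.] [ 615. -262.] fromTCP [ 71. -18.]
wrist 0.9 [ 67. 275.] [ 650. -248.] fromTCP [104.   1.]
wrist 0.8 [ 19. 244.] [ 680. -235.] fromTCP [131.  19.]
bbox [(0.6, array([214.,  10., 345., 348.]))] lip [(0.67, array([ 11.3, 275.9]))] org [(0.64, array([ 79.5, 277. ]))]
```

Call:
{"op": "send_rows", "data": {
  "increments": [
    [[0,0,0,0],[0,0,0,0],[0,0,0,0],[0,0,0,0],[0,0,0,0],[0,0,0,0]]
  ]
}}

```text
clock: 47.92
tool_pos: [0.5477, -0.2319, 0.0593]
orientation: [180.0, 0.1, -9.7]
force: [-4.9, 0.6, 7.7]
opening: 0.0138
gripper_force: 30.0
```

```bash
python3 -c "
from m import *
beads('wrist');lips(); snap('wrist','w10.png')"
```

```text
[ 0.54766295 -0.23190195  0.05925434] [-4.85226193  0.5923847   7.71407445]
wrist 0.9 [ 76. 310.] [ 641. -269.] fromTCP [ 99. -21.]
wrist 0.85 [ 74. 248.] [ 649. -231.] fromTCP [99. 18.]
wrist 0.84 [120. 256.] [ 621. -230.] fromTCP [72. 14.]
wrist 0.57 [121. 304.] [ 615. -261.] fromTCP [ 71. -18.]
bbox [(0.86, array([215.,  11., 339., 350.]))] lip [(0.87, array([  9.9, 275.8]))] org [(0.6, array([ 79.8, 278.3]))]
```

View pics/w10.png

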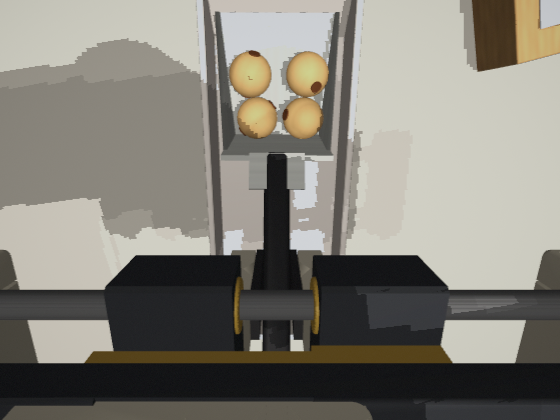

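Call:
{"op": "send_rows", "data": {
  "increments": [
    [[0,0,0.01,0],[0,0,0.03,0],[0,0,0.07,0],[0,0,0.12,0],[0,0,0.18,0],[0,0,0.25,0],[0,0,0.32,0],[0,0,0.39,0],[0,0,0.45,0],[0,0,0.49,0],[0,0,0.52,0],[0,0,0.53,0]]
  ]
}}

```text
clock: 49.78
tool_pos: [0.5485, -0.2317, 0.1649]
orientation: [-180.0, -0.0, -9.7]
force: [0.6, 0.8, -2.5]
opening: 0.0133
gripper_force: 30.0
```

```bash
python3 -c "
from m import *
beads('wrist',.125);lips()"
```

```text
[ 0.54846252 -0.23173281  0.16486412] [ 0.5977627   0.83396791 -2.52695682]
wrist 0.79 [ 78. 251.] [ 647. -232.] fromTCP [97. 16.]
wrist 0.75 [ 79. 308.] [ 640. -267.] fromTCP [ 96. -19.]
wrist 0.71 [122. 257.] [ 620. -231.] fromTCP [70. 13.]
wrist 0.69 [124. 305.] [ 614. -262.] fromTCP [ 69. -19.]
bbox [(0.97, array([217.,  17., 340., 349.]))] lip [(0.65, array([ 20.1, 275.1])), (0.28, array([260.2, 275.7]))] org [(0.64, array([ 88.4, 277.1]))]
```

Call:
{"op": "send_rows", "data": {
  "increments": [
    [[0,0.02,0,0],[-0.005,0.06,0,0],[-0.01,0.12,0,0.005],[-0.02,0.2,0,0.01],[-0.03,0.28,0,0.015],[-0.045,0.36,0,0.02],[-0.06,0.44,0,0.025],[-0.075,0.52,0,0.03],[-0.09,0.6,0,0.035],[-0.105,0.68,0,0.04],[-0.12,0.76,0,0.045],[-0.135,0.84,0,0.05]]
  ]
}}

```text
clock: 51.58
tool_pos: [0.5213, -0.0627, 0.1647]
orientation: [-180.0, -0.0, -5.4]
force: [0.2, 0.2, -2.3]
opening: 0.0137
gripper_force: 30.0
```

Call:
{"op": "send_rows", "data": {
  "increments": [
    [[-0.015,0.08,0,0.005],[-0.03,0.16,0,0.01],[-0.045,0.24,0,0.015],[-0.06,0.32,0,0.02],[-0.075,0.4,0,0.025],[-0.09,0.48,0,0.03],[-0.105,0.56,0,0.035],[-0.12,0.64,0,0.04],[-0.13,0.72,0,0.045],[-0.14,0.8,0,0.05],[-0.145,0.87,0,0.055],[-0.145,0.92,0,0.06]]
  ]
}}

```text
clock: 53.08
tool_pos: [0.4924, 0.1212, 0.1647]
orientation: [180.0, -0.0, -0.2]
force: [-0.1, 0.1, -1.4]
opening: 0.0132
gripper_force: 30.0
```

Call:
{"op": "send_rows", "data": {
  "increments": [
    [[0,0.025,0,0],[0,0.035,0,0],[0,0.035,0,0],[0,0.035,0,0]]
  ]
}}

```text
clock: 53.58
tool_pos: [0.4924, 0.127, 0.1647]
orientation: [180.0, 0.0, -0.3]
force: [0.5, 0.9, -2.5]
opening: 0.0135
gripper_force: 30.0
```

```bash
python3 -c "
from m import *
beads('wrist',.125);lips();q('bead_bay','wrist',.008)"
```

```text
[0.49243755 0.12696405 0.16466699] [ 0.51998183  0.922383   -2.54237772]
wrist 0.76 [ 77. 251.] [591. 143.] fromTCP [98. 16.]
wrist 0.68 [120. 256.] [564. 140.] fromTCP [72. 13.]
wrist 0.65 [ 81. 300.] [588. 112.] fromTCP [ 96. -14.]
wrist 0.61 [127. 300.] [560. 112.] fromTCP [ 68. -15.]
wrist 0.31 [ 83. 275.] [587. 128.] fromTCP [94.  1.]
bbox [(0.88, array([215.,  19., 341., 350.]))] lip [(0.61, array([ 18.9, 275.5]))] org [(0.78, array([ 83.5, 277.2])), (0.55, array([165. , 105.5]))]
bead_bay wrist 0.52 (79, 300) [599. 104.]
```

Call:
{"op": "send_rows", "data": {
  "increments": [
    [[0,0,-0.02,0],[0,0,-0.06,0],[0,0,-0.12,0],[0,0,-0.19,0],[0,0,-0.26,0],[0,0,-0.32,0],[0,0,-0.37,0],[0,0,-0.4,0],[0,0,-0.41,0],[0,0,-0.41,0]]
  ]
}}

```text
clock: 55.18
tool_pos: [0.4926, 0.1273, 0.0828]
orientation: [-180.0, -0.0, -0.2]
force: [0.7, 0.4, -1.4]
opening: 0.0132
gripper_force: 30.0
```

Call:
{"op": "send_rows", "data": {
  "increments": [
    [[0.02,0,0,0],[0.04,0,0,0],[0.06,0,0,0],[0.08,0,0,0],[0.1,0,0.01,0],[0.12,0,0.02,0],[0.12,0,0.02,0]]
  ]
}}

```text
clock: 56.05
tool_pos: [0.5169, 0.1274, 0.0868]
orientation: [-180.0, -0.0, -0.3]
force: [1.0, -0.7, -1.6]
opening: 0.0131
gripper_force: 30.0
```

```bash
python3 -c "
from m import *
beads('wrist',.04);lips()"
```

```text
[0.51691888 0.12738241 0.08684878] [ 0.95039792 -0.67373941 -1.58021362]
wrist 0.76 [132. 256.] [580. 142.] fromTCP [63. 14.]
wrist 0.73 [ 97. 300.] [603. 112.] fromTCP [ 86. -15.]
wrist 0.6 [ 93. 250.] [606. 145.] fromTCP [89. 18.]
wrist 0.55 [136. 300.] [578. 111.] fromTCP [ 61. -16.]
bbox [(0.75, array([219.,  40., 335., 348.])), (0.44, array([  0.,  17., 367., 278.]))] lip [(0.82, array([ 41.2, 275.1]))] org [(0.97, array([102.7, 276.4]))]
```

Call:
{"op": "send_rows", "data": {
  "increments": [
    [[0.02,0,0.025,0],[0.04,0,0.05,0],[0.06,0,0.075,0],[0.08,0,0.1,0],[0.1,0,0.12,0],[0.1,0,0.12,0],[0.1,0,0.12,0]]
  ]
}}

```text
clock: 57.22
tool_pos: [0.5364, 0.1272, 0.1105]
orientation: [-180.0, 0.0, -0.3]
force: [-1.2, -0.4, -1.7]
opening: 0.0133
gripper_force: 30.0
```

```bash
python3 -c "
from m import *
beads('wrist',.04);lips()"
```

```text
[0.53638926 0.1272408  0.11053943] [-1.22493588 -0.43013423 -1.70293858]
wrist 0.91 [134. 298.] [598. 112.] fromTCP [ 61. -15.]
wrist 0.85 [126. 258.] [603. 141.] fromTCP [67. 14.]
wrist 0.78 [ 94. 297.] [625. 112.] fromTCP [ 89. -15.]
wrist 0.64 [ 91. 251.] [628. 146.] fromTCP [92. 19.]
bbox [(0.9, array([229.,  76., 332., 352.])), (0.22, array([  1.,  87.,  95., 170.]))] lip [(0.72, array([ 78.2, 278.4])), (0.61, array([124.2,  72. ]))] org [(0.71, array([127.7, 274.6]))]
```

Call:
{"op": "send_rows", "data": {
  "increments": [
    [[-0.06,0,0,0],[-0.14,0,0,0],[-0.22,0,0,0],[-0.28,0,0,0],[-0.3,0,0,0],[-0.3,0,0,0],[-0.3,0,0,0],[-0.3,0,0,0],[-0.3,0,0,0]]
  ]
}}

```text
clock: 58.65
tool_pos: [0.4766, 0.1272, 0.1105]
orientation: [180.0, 0.0, -0.3]
force: [0.3, 0.5, -1.5]
opening: 0.0135
gripper_force: 30.0
```

```bash
python3 -c "
from m import *
beads('wrist',.03);lips();beads('scene',.021)"
```

```text
[0.47655188 0.12719111 0.11047304] [ 0.31427291  0.53489972 -1.4972612 ]
wrist 0.95 [ 45. 321.] [600.  95.] fromTCP [123. -32.]
wrist 0.84 [  7. 248.] [624. 147.] fromTCP [148.  21.]
wrist 0.64 [ 44. 276.] [600. 127.] fromTCP [124.   1.]
wrist 0.57 [  6. 296.] [625. 113.] fromTCP [148. -14.]
wrist 0.3 [48. 58.] [599. 286.] fromTCP [121. 159.]
bbox [(0.81, array([224.,  75., 331., 350.]))] lip [(0.93, array([ 76.3, 276.7]))] org [(0.83, array([130.2, 279.1]))]
[0.47641933 0.12722083 0.11061723] [ 0.05189794  0.45578755 -1.13823978]
scene 0.5 [189. 317.] [620. 121.] fromTCP [144.  -6.]
scene 0.46 [191. 309.] [603. 104.] fromTCP [126. -22.]
scene 0.45 [182. 322.] [620. 156.] fromTCP [143.  29.]
```

Call:
{"op": "send_rows", "data": {
  "increments": [
    [[0,0,0.1,0],[0,0,0.25,0],[0,0,0.4,0],[0,0,0.4,0],[0,-0.2,0.4,-0.02],[0,-0.45,0.4,-0.04],[0.015,-0.7,0.4,-0.054],[0.02,-0.87,0.4,-0.054]]
  ]
}}

```text
clock: 60.05
tool_pos: [0.4797, -0.0486, 0.1898]
orientation: [180.0, 0.1, -5.0]
force: [1.4, 1.0, -1.9]
opening: 0.0137
gripper_force: 30.0
```

Call:
{"op": "send_rows", "data": {
  "increments": [
    [[0,-0.25,0,-0.02],[0,-0.5,0,-0.04],[0.01,-0.75,0,-0.054],[0.015,-0.87,0,-0.054],[0.015,-0.87,0,-0.054],[0.015,-0.87,-0.2,-0.054],[0.015,-0.87,-0.3,-0.054],[0.015,-0.87,-0.3,-0.054],[0.015,-0.87,-0.3,-0.054]]
  ]
}}

```text
clock: 61.18
tool_pos: [0.484, -0.2204, 0.1314]
orientation: [180.0, -0.0, -9.5]
force: [-0.4, 0.4, -1.4]
opening: 0.0134
gripper_force: 30.0
```

Run:
```python
from tray import *
print(ctrl.get_obs()['tool_pos'],ctrl.get_obs()['orientation'])
fit('wrist','tray',T,[.588,-.239,-.169]);lips()
beads('scene',.021)
t=ctrl.get_obs()['tool_pos'];d=np.array([.9857,-.1685]);print((t[:2]-[.588,-.239])@d,(t[:2]-[.588,-.239])@[.1685,.9857])
```

```text
[ 0.48402729 -0.22043032  0.13141196] [ 1.79987353e+02 -4.94316066e-02 -9.47785007e+00]
tray wrist 0.83 [216.   0. 342. 223.] [ 587.3 -239.8] -10.148189455014881 -0.5316622691292876
bbox [(0.87, array([226.,  75., 331., 351.]))] lip [(0.8, array([ 79.9, 272.8]))] org [(0.74, array([128.7, 272.6]))]
[ 0.48373954 -0.2207259   0.13127965] [ 0.20323032  0.13450615 -1.49021345]
scene 0.52 [262. 228.] [ 528. -224.] fromTCP [44.  4.]
scene 0.46 [190. 315.] [616. 117.] fromTCP [ 75. 355.]
scene 0.37 [187. 322.] [629. 137.] fromTCP [ 84. 377.]
scene 0.36 [190. 318.] [622. 119.] fromTCP [ 81. 358.]
-0.10600697952085307 0.0003924361730592192
```

Call:
{"op": "send_rows", "data": {
  "increments": [
    [[0,0,-0.08,0],[0,0,-0.16,0],[0,0,-0.2,0],[0,0,-0.23,0],[0,0,-0.26,0],[0,0,-0.29,0],[0,0,-0.315,0],[0,0,-0.315,0],[0,0,-0.315,0]]
  ]
}}

```text
clock: 62.7
tool_pos: [0.4838, -0.2207, 0.0678]
orientation: [-180.0, -0.0, -9.5]
force: [0.0, -0.1, 0.3]
opening: 0.0132
gripper_force: 30.0
```

Run:
```python
from tray import *
lips()
```

```text
bbox [(0.75, array([222.,  40., 335., 352.]))] lip [(0.92, array([ 40.4, 276.1])), (0.38, array([101. , 276.7]))] org [(0.61, array([101.1, 277.3]))]
```

Level on the tray floor. Release and retreat upward.

Call:
{"op": "send_rows", "data": {
  "increments": [
    [[0,0,0,0],[0,0,0,0],[0,0,0,0],[0,0,0,0],[0,0,0,0],[0,0,0,0],[0,0,0.1,0],[0,0,0.3,0],[0,0,0.6,0],[0,0,0.9,0],[0,0,0.9,0],[0,0,0.9,0]]
  ],
  "jaw": 0.6
}}

```text
clock: 64.4
tool_pos: [0.4831, -0.2205, 0.2475]
orientation: [-180.0, -0.0, -9.5]
force: [-0.4, 0.4, -1.8]
opening: 0.0524
gripper_force: 0.0
```

Run:
```python
from m import *
w=snap('wrist'); q('scoop','wrist',.004); q('bead0','wrist',.017)
b=snap('scene'); t=snap('top'); caps('top'); q('bead0','top',.02)
A=cv2.resize(b[90:360,100:420],(400,338),interpolation=cv2.INTER_CUBIC); B=cv2.resize(t[95:335,80:480],(400,240),interpolation=cv2.INTER_CUBIC)
C=cv2.resize(b[120:220,270:370],(360,360),interpolation=cv2.INTER_CUBIC)
Z=np.zeros((600,800,3),'uint8'); Z[:338,:400]=A; Z[340:580,:400]=B; Z[:300,400:]=cv2.resize(w,(400,300)); Z[300:600,450:750]=cv2.resize(C,(300,300))
cv2.imwrite('pics/end.png',cv2.cvtColor(Z,cv2.COLOR_RGB2BGR))
```

```text
scoop wrist 0.92 (105, 276) [ 564. -234.]
cyl top 0.94 [177. 188. 204. 212.] [605. 217.] 5.3
cyl top 0.93 [144. 221. 171. 238.] [514. 303.] 4.3
cyl top 0.88 [178. 217. 201. 238.] [524. 214.] 1.3
cyl top 0.65 [434. 280. 458. 300.] [ 354. -467.] 8.0
cyl top 0.58 [146. 192. 170. 215.] [595. 302.] 3.8
cyl top 0.58 [396. 286. 423. 309.] [ 331. -374.] 2.3
```

View pics/end.png

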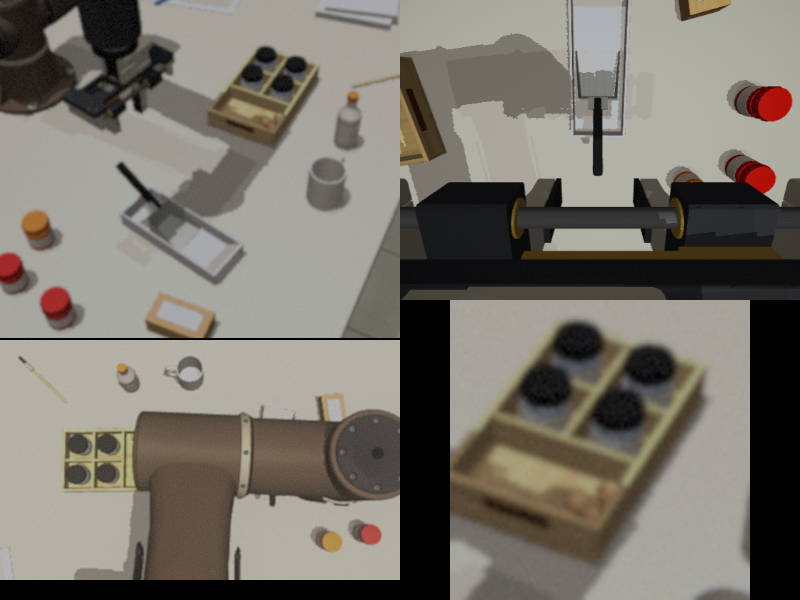

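The final picture shows the four black-capped jars standing in their cells and the beads in the bay. The scoop is in the empty tray, and the arm is clear of everything.

```bash
python3 -c "
from plant import ctrl
print(ctrl.close_job())"
```

```text
the job is handed in; nothing more can be done
None
```

I handed the job in at about 64 s: all four paint jars stand upright in the box's cells, all four beads went from the scoop into the wide bay, and the scoop lies with its bowl inside the empty tray; two early grip slips on the first jar shifted it about a centimetre but it stayed upright, and no verdict came back.

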